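# Clip the sockets onto the rail in size order

### The job

Take the three sockets from the sloped track and click each one by its waist into its own spring clip on the rail, fully home, in size order: the smallest at the end with the round hanging hole, the largest at the other end. The rail stands on springs and gives as you push, so press just until you feel the click, never driving the rail down to the bottom of its springs, and leave the other things on the bench where they are.

Things in the scene. Friction and masses are not known exactly. Their poses are not given: they have to be found in the camera images.
- small_mid (a point): The small socket: bright-steel double-ended socket, 46 mm long, 24 mm in diameter at both barrels, with a waist 13 mm in diameter and 14 mm long round its middle; about 90 g. Point: its centre, on its axis; own x runs along it (it may be rolled about x). It lies level across the track; grip it by its two flat ends, which overhang the track by 8 mm each side.
- medium_mid (a point): The medium socket: bright-steel double-ended socket, 54 mm long, 27 mm in diameter at both barrels, with a waist 13 mm in diameter and 14 mm long round its middle; about 130 g. Point: its centre, on its axis; own x runs along it (it may be rolled about x). It lies level across the track; grip it by its two flat ends, which overhang the track by 12 mm each side.
- large_mid (a point): The large socket: bright-steel double-ended socket, 62 mm long, 30 mm in diameter at both barrels, with a waist 13 mm in diameter and 14 mm long round its middle; about 180 g. Point: its centre, on its axis; own x runs along it (it may be rolled about x). It lies level across the track; grip it by its two flat ends, which overhang the track by 16 mm each side.
- seat0 (a point): Clip 0 (end clip, -45 mm along the rail's y from its middle): where the centre of a seated socket comes to lie, 75 mm above the table while nothing pushes the rail. x runs across the rail, along a seated socket's axis; y along the rail; z up. Two sprung steel jaws hold the waist; all clips are alike.
- seat1 (a point): Clip 1 (middle clip, 0 mm along the rail's y from its middle): where the centre of a seated socket comes to lie, 75 mm above the table while nothing pushes the rail. x runs across the rail, along a seated socket's axis; y along the rail; z up. Two sprung steel jaws hold the waist; all clips are alike.
- seat2 (a point): Clip 2 (end clip, 45 mm along the rail's y from its middle): where the centre of a seated socket comes to lie, 75 mm above the table while nothing pushes the rail. x runs across the rail, along a seated socket's axis; y along the rail; z up. Two sprung steel jaws hold the waist; all clips are alike.
- rail_mid (a point): Middle of the rail, on the bar's top, 22 mm below seat1; axes as the seats'. The aluminium bar (24 x 170 mm) with the three clips, 45 mm apart, stands on springs on a wooden base plate 60 x 190 mm: it holds still up to about 6 N (less with sockets on it), then sinks 1 mm for each further newton, and rises again; the seats move with it.
- jaw_top (a point): Top of clip 1's flared mouth, 15 mm above seat1 (all clips alike). Jaws are 8 mm wide in x, so a waist has 3 mm of play each way in x; the mouth catches a waist up to 7 mm off in y. A waist pushed down meets the jaws with its axis about 13 mm above the seat, resists with some 10 to 20 N, then snaps past the lips onto the saddle.
- rail (a joint): How far the sprung bar is pushed down, in m: 0 at rest, 0.020 when its springs are bottomed (a push of about 26 N); it must stay under 0.018. A push that clicks a socket in sinks it by some 5 to 13 mm.
- eye_mid (a point): Top of the round tongue (42 mm across, with a brass-rimmed hanging hole) at one end of the rail's base plate, 12 mm above the table, 115 mm from the rail's middle along its y. The other end has a plain square tongue. Which end has the round one changes.
- track_stop (a point): Low end of the sloped aluminium track: foot of the stop (14 mm high) that the lowest socket rests against, on the deck, 45 mm above the table. x level, along the sockets; y uphill at 4 degrees; z up. Deck 30 mm wide, 165 mm long, with a 2.5 mm ridge for the waists. Sockets lie in any order; when the lowest is lifted out the others roll to the stop in about 0.5 s.
- offcut: Bystander, to be left alone: wood offcut, 90 x 35 x 25 mm; origin under its middle.
- glue: Bystander, to be left alone: white glue bottle, 48 mm across, 140 mm tall; origin under its middle.
- screw_jar: Bystander, to be left alone: glass jar with a steel cap, 56 mm across, 70 mm tall; origin under its middle.
- screwdriver: Bystander, to be left alone: screwdriver lying flat; origin under its middle.
- hammer: Bystander, to be left alone: hammer lying flat; origin under its middle.
- sand_block: Bystander, to be left alone: cork sanding block with a yellow sheet beneath, 110 x 65 x 34 mm; origin under its middle.
- tape: Bystander, to be left alone: black tape measure, 70 x 40 x 60 mm; origin under its middle.
Not all that is in view belongs to the job. Leave any orange or red look-alike of the part that bears medium_mid alone.

How it is judged:
By the outcome, as a careful person would: the job done as asked, in the order asked, and still so for the second after the job is handed in, with the robot touching nothing.
It also fails if it takes over 64 s, if anything falls off the work surface, if the arm or the gripper's body presses on something with over 40 N, if the wrist force passes 120 N, or if a joint passes its speed limit or range.

### The arm

A 6-joint arm with a two-finger parallel gripper is mounted at the origin on the work surface. World frame = base frame: x ahead of the robot, y to its left, z up, the work surface at z = 0. Lengths are in mm, angles in degrees, forces in N, time in s.
With the tool pointing down it reaches from about 350 to 850 mm from the base axis. Payload 8.1 kg.
Tool frame: the origin (TCP) lies at the very end of the fingers, on their centre line; the grasp point (between the pads) lies 19 mm behind it (r.grip_depth is the distance from the TCP to the grasp point, in mm); z points along the fingers, y is the direction in which the jaws open and shut (so a half turn about z gives the same grasp; the last joint's range is limited). The gripper opens to 85 mm and grips with 20 to 120 N. Pads are 22 mm wide; open, the fingers measure 114 mm over their backs; the gripper's body (76 mm by 85 mm) begins 54 mm behind the grasp point. The pads swing forward as they close: fully open they stand 13 mm farther back than shut.
Start: joints at [-70.955, 7.471, 85.268, -0, 87.261, -4.893], TCP at [243.47, -548.386, 231.292] pointing down, gripper open.
Joint ranges: [-169.43, 169.43], [-51.17, 129.36], [1.28, 143.12], [-76.62, 256.62], [0, 156.53], [-152.29, 152.29]. Speed limits (degrees/s): [136.94, 136.94, 159.86, 180, 180, 180].

### API

Orientations are given as [roll, pitch, yaw] about the fixed x, y, z axes, in that order (R = Rz(yaw) Ry(pitch) Rx(roll)).
In Python, from bench import status, viewer, hand_in, r gives the robot as it stands.
- The arm moves only by the shell command python3 -m crank 'ROWS' [OPENING] [FORCE]. ROWS is a JSON object of lists of equal length, an entry for each row: "slide": the shift along the tool's x, y, z in m, a list of three; "twist": the turn about the tool's z in rad. A call has 1 to 8 rows; each row shifts and turns the commanded pose from where the row before left it, along the tool's axes as they then stand; what a row does not reach is not made up. A row lasts 1/10 s, in which the tool goes at most 50 mm and 8.59 degrees, less where a joint would pass 70% of its speed; a pose out of reach is approached as far as the arm can. A call with a gripper value outside its range is refused whole. OPENING is the closure, from 0 (fully open) to 1 (shut), set as the call begins (- or left out, the last holds). The fingers move at their own pace and stop on an object; FORCE is the grip in N (left out, the last holds). Time passes only in rows, so rows that do not move let the fingers close. It gives the time, the measured TCP pose, the force and the opening at its end, in the units of the state.
- status.sense(): the state, without advancing time (a new reading comes with each control period).
- viewer.snapshot(name): name is "scene" or "top" or "wrist"; returns a dict with "img" (384x512x3 uint8, red, green, blue), "fx", "fy", "cx", "cy" (pixels), "k1" (the pictures are not rectified: a ray, as slopes to the right and down, at radius r is drawn at 1 + k1 r^2 times it, then the intrinsics apply), "R" (3x3) and "t" (3): a world point X has camera coordinates R X + t; the wrist camera has in their place "hand_eye" (4x4, takes a point from camera to tool coordinates, whose origin is the TCP and whose axes are the flange's). Camera axes: x right, y down, z forward; pixel columns grow to the right and rows downward; lengths in mm; the calibration is good to about 2 mm. A picture is of the moment at which its call begins: read the wrist's pose just before it. There is no depth.
- hand_in(): hands the job in, once; it reports no verdict.
The state is a dict: "time": time; "joint_pos": joint angles; "qd": joint speeds; "joint_efforts": joint torques, N m; "tool_pos": TCP position; "tcp_rot": TCP orientation; "ft_force": force on the tool from outside, world axes, zero at the start; "wrist_torque": the same for the moment, N m; "finger_gap": finger opening in mm.
Only numpy, scipy, OpenCV 4.12 (cv2) and the standard library are available. Lean on these libraries where they do the work, as an engineer would, in place of code of your own. Each camera call takes 0.05 s, during which the arm holds its last target.

## Working session

There is one attempt and no reset: what is moved stays moved. The work goes in short steps, Python scripts to look and compute and a shell command to move; the robot and the scene stay as the last step left them, time stands still between calls to the robot, and variables do not carry over. Pictures are saved under pics/ and viewed, and the job is handed in when it is done.

```bash
ls; mkdir -p pics
cat > h.py <<'E'
import numpy as np, cv2
from bench import status, viewer, r
def snap(n, f):
    s=status.sense(); d=viewer.snapshot(n)
    cv2.imwrite(f'pics/{f}.png', d['img'][:,:,::-1]); 
    d=dict(d); d['tool_pos']=s['tool_pos']; d['tcp_rot']=s['tcp_rot']
    np.save(f'pics/{f}.npy', d, allow_pickle=True); return d
E
python3 - <<'E'
from h import *
print(status.sense())
for n in ['scene','top','wrist']:
    d=snap(n,n+'0'); print({k:v for k,v in d.items() if k!='img'})
    cv2.imwrite(f'pics/{n}0b.png', cv2.resize(d['img'][:,:,::-1],(800,600),interpolation=cv2.INTER_CUBIC))
E
```

```text
pics
{'time': 0.0, 'joint_pos': array([-7.09549789e+01,  7.51651341e+00,  8.53304152e+01, -4.53172374e-04,
        8.72606559e+01, -4.89432643e+00]), 'qd': array([ 0.0443756 ,  0.04356827, -0.02830195,  0.03074132,  0.0190121 ,
        0.03446947]), 'joint_efforts': array([ 1.47933300e-03, -5.69394922e+01, -5.00550270e+01,  6.09694575e-05,
        1.50246854e-02, -5.73394473e-06]), 'tool_pos': array([ 243.28564484, -547.85669073,  230.21888923]), 'tcp_rot': array([-1.79892769e+02, -8.72795449e-03,  2.39393614e+01]), 'ft_force': array([-0.12439804,  0.18409885, -0.54008451]), 'wrist_torque': array([0.00320781, 0.01489129, 0.00037557]), 'finger_gap': 85.49231982546723}
{'fx': 431.9498010709513, 'fy': 431.9498010709513, 'cx': 256.07087479354266, 'cy': 188.77741149267374, 'k1': -0.11486023699060435, 'R': array([[ 0.01494297,  0.99963158,  0.02265843],
       [ 0.59295344,  0.00938713, -0.80518203],
       [-0.80509809,  0.02546721, -0.59259471]]), 't': array([-1.21920058e+00, -2.65940235e+02,  1.77915848e+03]), 'tool_pos': array([ 243.28564484, -547.85669073,  230.21888923]), 'tcp_rot': 
[... 461 characters left out ...]
91]), 'tcp_rot': array([-1.79894480e+02, -1.16131045e-02,  2.39375593e+01])}
{'fx': 282.88432907022116, 'fy': 282.88432907022116, 'cx': 256.4478693691409, 'cy': 191.97526123649197, 'k1': -0.009560753096397182, 'hand_eye': array([[ 6.85265585e-04, -9.43904197e-01, -3.30218711e-01,
         8.56809030e+01],
       [ 9.99999725e-01,  5.53414189e-04,  4.93295550e-04,
         6.40870059e-02],
       [-2.82876020e-04, -3.30218958e-01,  9.43904317e-01,
        -1.41868181e+02],
       [ 0.00000000e+00,  0.00000000e+00,  0.00000000e+00,
         1.00000000e+00]]), 'tool_pos': array([ 243.31300049, -547.9015554 ,  230.34240781]), 'tcp_rot': array([-1.79904290e+02, -7.56902835e-03,  2.39393998e+01])}
```

View pics/scene0b.png

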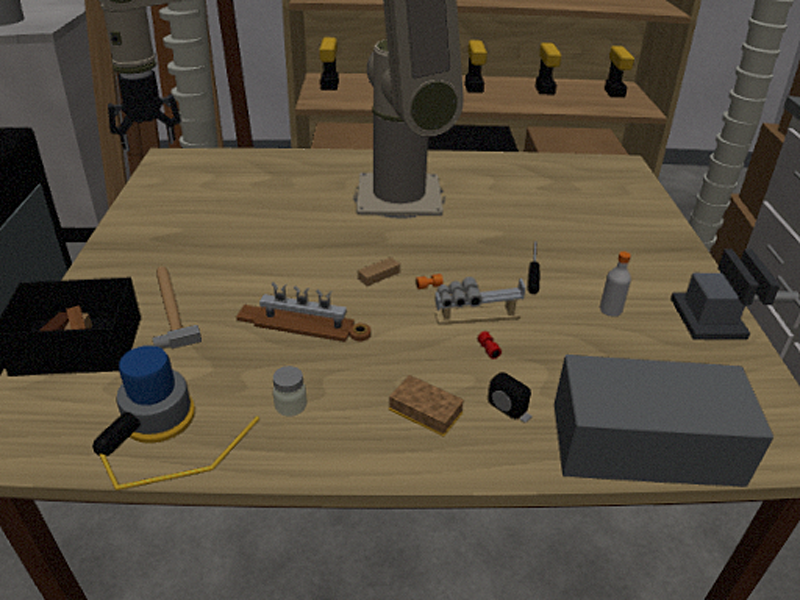

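View pics/top0b.png

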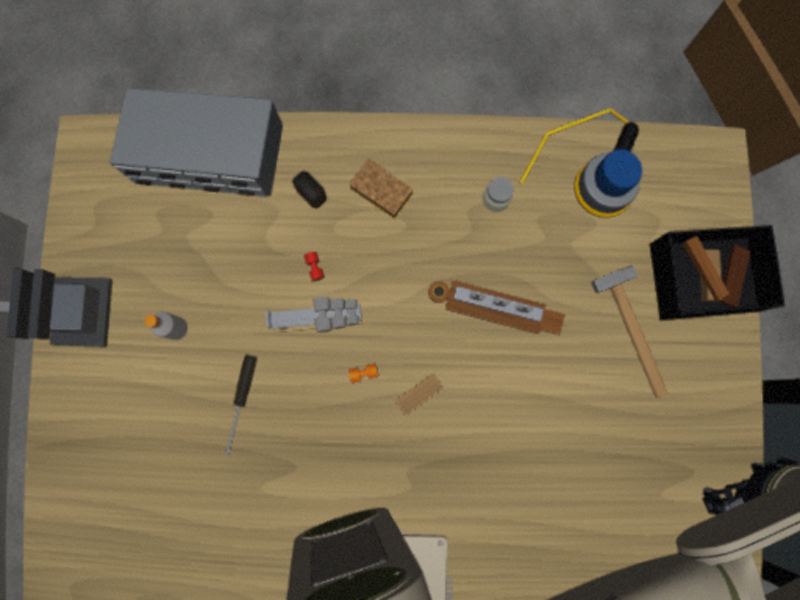

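View pics/wrist0b.png

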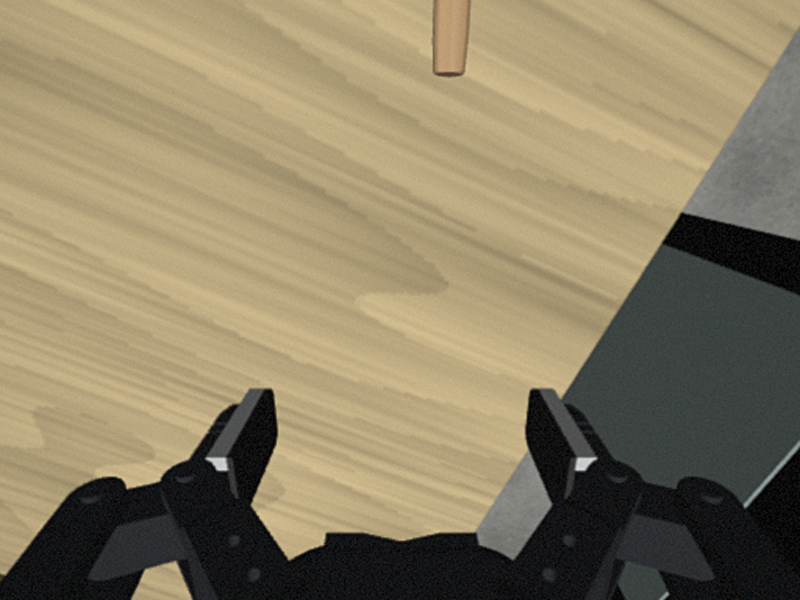

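Scene and top show the rail (top 495,305; round eye at 438,290), the track with three sockets near (335,313), and orange and red look-alikes at (363,373) and (314,266). I'll enlarge the crops.

Run:
```python
from h import *
a=np.load('pics/scene0.npy',allow_pickle=True).item()['img'][:,:,::-1]
b=np.load('pics/top0.npy',allow_pickle=True).item()['img'][:,:,::-1]
def up(im,x0,y0,x1,y1,s): return cv2.resize(np.ascontiguousarray(im[y0:y1,x0:x1]),None,fx=s,fy=s,interpolation=cv2.INTER_CUBIC)
# scene 140..350 x 160..235 
cv2.imwrite('pics/c1.png',np.vstack([up(a,145,165,245,225,8)[:,:800]]))
cv2.imwrite('pics/c2.png',up(a,260,165,345,230,9))
cv2.imwrite('pics/c3.png',up(b,160,175,245,225,9))
cv2.imwrite('pics/c4.png',up(b,265,170,365,220,8))
```

```text
(no output)
```

View pics/c1.png

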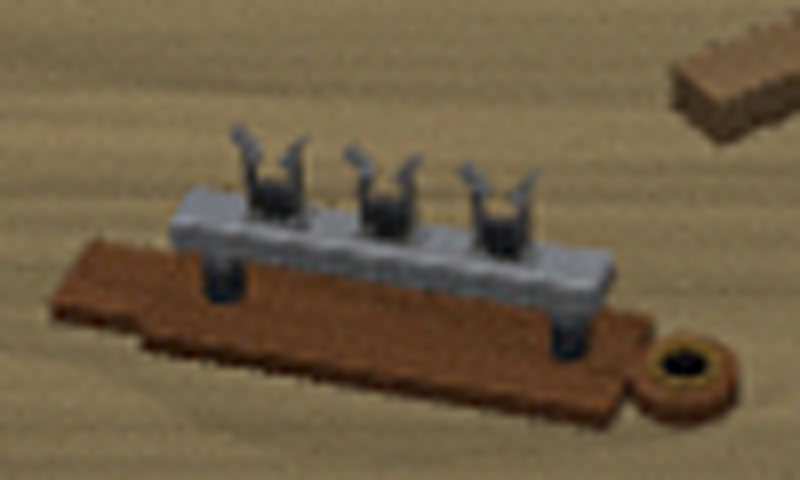

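View pics/c2.png

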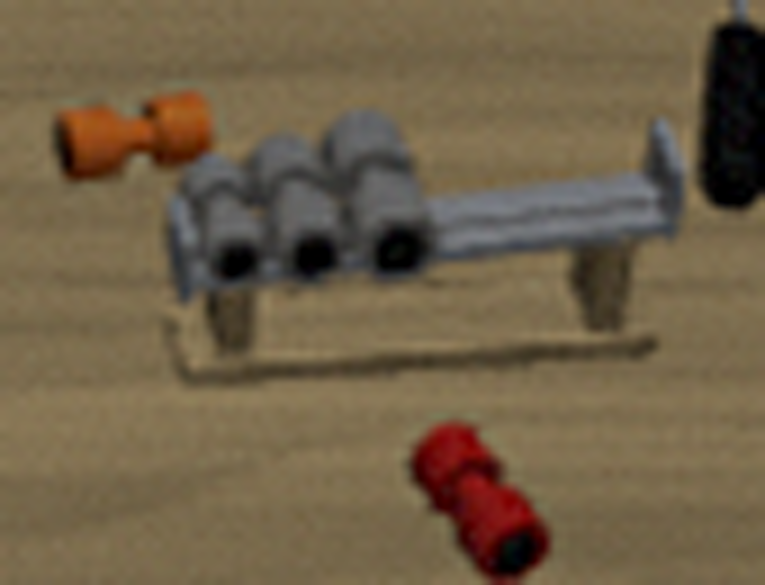

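View pics/c3.png

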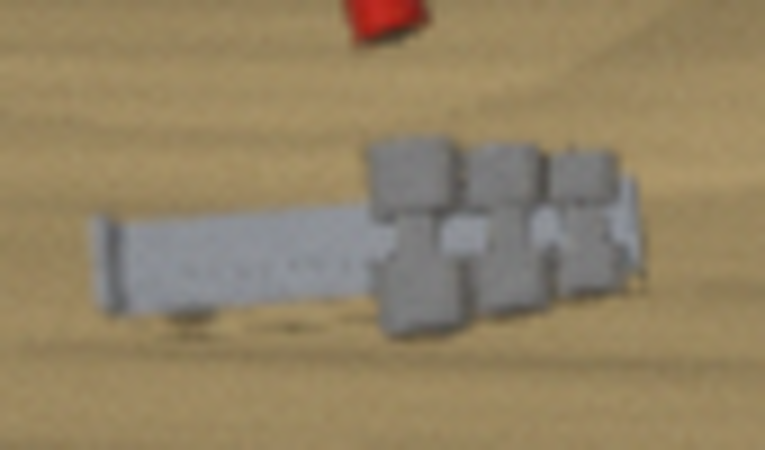

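View pics/c4.png

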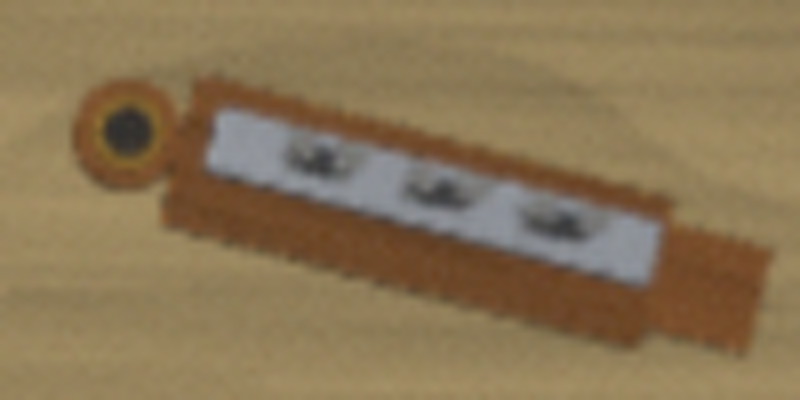

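Alike candidates for medium: orange double-ended (c2 135,135), red (480,500), and the bright-steel middle one of the row on the track (c2 300,210). The steel one fits. Row order from the stop (the right end in the top view): small, medium, large. The round eye is at the rail's left (+y) end.

```bash
cat >> h.py <<'E'
from scipy.spatial.transform import Rotation as Ro
def ray(d,px):
    u=(np.array(px,float)-[d['cx'],d['cy']])/[d['fx'],d['fy']]
    K=np.array([[d['fx'],0,d['cx']],[0,d['fy'],d['cy']],[0,0,1.]])
    x=cv2.undistortPoints(np.array([[px]],float),K,np.array([d['k1'],0,0,0,0.]),
        ).ravel()
    c=np.array([x[0],x[1],1.])
    if 'R' in d: return -d['R'].T@d['t'], d['R'].T@c/np.linalg.norm(c)
    T=np.eye(4);T[:3,:3]=Ro.from_euler('xyz',d['tcp_rot'],degrees=True).as_matrix();T[:3,3]=d['tool_pos']
    T=T@d['hand_eye']; v=T[:3,:3]@c; return T[:3,3], v/np.linalg.norm(v)
def tri(*obs):
    A=np.zeros((3,3));b=np.zeros(3);rs=[ray(d,p) for d,p in obs]
    for o,v in rs:
        P=np.eye(3)-np.outer(v,v);A+=P;b+=P@o
    X=np.linalg.solve(A,b); return X,[np.linalg.norm((np.eye(3)-np.outer(v,v))@(X-o)) for o,v in rs]
def onz(d,p,z):
    o,v=ray(d,p); return o+v*(z-o[2])/v[2]
def proj(d,X):
    if 'R' in d: c=d['R']@np.array(X)+d['t']
    else:
        T=np.eye(4);T[:3,:3]=Ro.from_euler('xyz',d['tcp_rot'],degrees=True).as_matrix();T[:3,3]=d['tool_pos']
        T=T@d['hand_eye']; c=T[:3,:3].T@(np.array(X)-T[:3,3])
    q=c[:2]/c[2]; q=q*(1+d['k1']*(q@q)); return q*[d['fx'],d['fy']]+[d['cx'],d['cy']]
def load(f): return np.load(f'pics/{f}.npy',allow_pickle=True).item()
def crop(f,x0,y0,x1,y1,s,out):
    im=load(f)['img'][:,:,::-1]
    cv2.imwrite(f'pics/{out}.png',cv2.resize(np.ascontiguousarray(im[y0:y1,x0:x1]),None,fx=s,fy=s,interpolation=cv2.INTER_CUBIC))
def un(p,x0,y0,s): return [(p[0]+.5)/s-.5+x0,(p[1]+.5)/s-.5+y0]
E
python3 - <<'E'
from h import *
S=load('scene0');T=load('top0')
s1=lambda *p:un(p,145,165,8); s2=lambda *p:un(p,260,165,9); t3=lambda *p:un(p,160,175,9); t4=lambda *p:un(p,265,170,8)
for n,a,b in [('eye',s1(686,363),t4(128,130)),('barL',s1(190,212),t4(650,245)),('clip0',s1(500,230),t4(322,160)),('clip1',s1(387,212),t4(440,190)),('clip2',s1(272,195),t4(560,220)),
  ('largewaist',s2(368,165),t3(418,235)),('medwaist',s2(295,185),t3(508,230)),('smallwaist',s2(225,205),t3(585,232))]:
    X,e=tri((S,a),(T,b)); print(n,X.round(1),np.round(e,1))
for n,p in [('stopend',(632,235)),('topend',(108,265))]: print(n,onz(T,t3(*p),55).round(1))
E
```

```text
eye [577.6 -84.8  14.7] [0.8 0.8]
barL [ 533.  -276.2   50.4] [0.1 0.1]
clip0 [ 560.2 -153.8   63.5] [1.1 1.1]
clip1 [ 550.  -197.    63.8] [1. 1.]
clip2 [ 539.9 -241.4   63.7] [1.2 1.2]
largewaist [519.4 130.6  76.4] [3.1 3.1]
medwaist [522.6 104.1  69.8] [1.4 1.4]
smallwaist [523.5  80.3  61.7] [1. 1.]
stopend [523.8  66.4  55. ]
topend [510.  238.5  55. ]
```

```bash
cat >> h.py <<'E'
def plan(target,yaw,n,p0=None,yaw0=None):
    s=status.sense(); p=np.array(s['tool_pos'] if p0 is None else p0,float); y=s['tcp_rot'][2] if yaw0 is None else yaw0
    tw=np.round(-np.radians(yaw-y)/n,3); step=(np.array(target)-p)/n; out=[]
    err=np.zeros(3)
    for i in range(n):
        a=np.radians(y)-tw*i
        B=np.array([[np.cos(a),np.sin(a),0],[np.sin(a),-np.cos(a),0],[0,0,-1]]).T
        w=step+err; sl=np.round(B@w/1000,3); err=w-B.T@sl*1000
        out.append(sl.tolist())
    print('slide',str(out).replace(' ',''),'twist',tw, 'left',err.round(1))
E
python3 -c "
from h import *
plan([555,-195,200],77,12)"
```

```text
slide [[0.036,-0.016,0.003],[0.037,-0.014,0.002],[0.037,-0.011,0.003],[0.039,-0.007,0.002],[0.039,-0.005,0.003],[0.039,-0.002,0.002],[0.039,0.001,0.003],[0.039,0.005,0.002],[0.039,0.007,0.003],[0.038,0.01,0.002],[0.037,0.013,0.003],[0.035,0.016,0.002]] twist -0.077 left [ 0.2  0.4 -0.5]
```

```bash
python3 -m crank '{"slide":[[0.036,-0.016,0.003],[0.037,-0.014,0.002],[0.037,-0.011,0.003],[0.039,-0.007,0.002],[0.039,-0.005,0.003],[0.039,-0.002,0.002]],"twist":[-0.077,-0.077,-0.077,-0.077,-0.077,-0.077]}' 0 60; python3 -m crank '{"slide":[[0.039,0.001,0.003],[0.039,0.005,0.002],[0.039,0.007,0.003],[0.038,0.01,0.002],[0.037,0.013,0.003],[0.035,0.016,0.002],[0,0,0],[0,0,0]],"twist":[-0.077,-0.077,-0.077,-0.077,-0.077,-0.077,0,0]}'
python3 -c "
from h import *
snap('wrist','w1');crop('w1',0,0,512,384,1.5625,'w1b')
s=status.sense();print(s['tool_pos'],s['tcp_rot'],s['ft_force'],s['qd'].round(1))"
```

```text
time: 0.75
tool_pos: [400.0, -370.3, 215.8]
tcp_rot: [-180.0, -0.0, 50.6]
ft_force: [0.1, 0.0, -0.3]
finger_gap: 85.3
time: 1.55
tool_pos: [555.1, -194.9, 200.7]
tcp_rot: [-179.9, 0.0, 77.0]
ft_force: [-0.8, 0.4, 0.4]
finger_gap: 85.7
[ 554.65136307 -195.80518719  200.86222077] [-1.79943830e+02  1.62280934e-02  7.68785845e+01] [-1.02111356 -0.01299309  0.09153566] [-1.4 -0.7  0.2 -0.  -0.   0. ]
```

View pics/w1b.png

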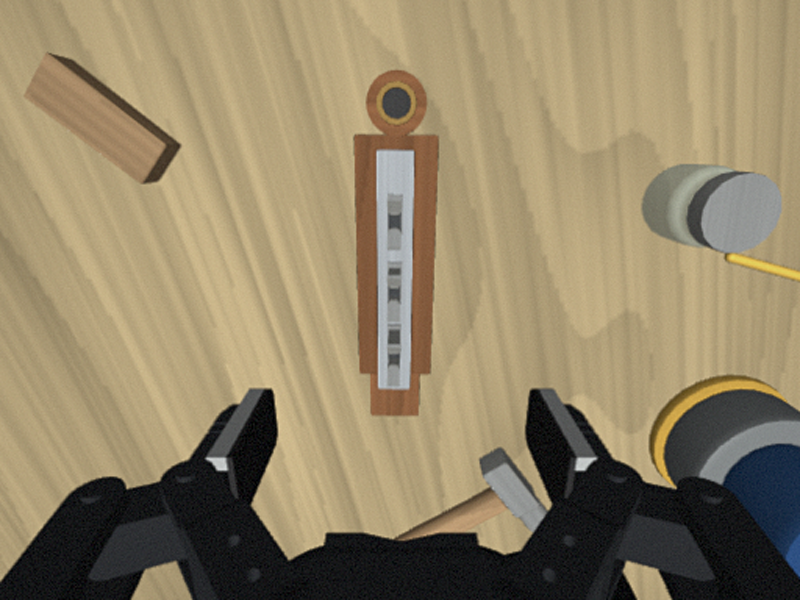

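```bash
python3 -m crank '{"slide":[[-0.01,0.04,0],[-0.01,0.04,0],[0,0,0],[0,0,0]],"twist":[0,0,0,0]}' 
python3 -c "
from h import *
snap('wrist','w2');crop('w2',150,0,406,280,3,'w2b');crop('w1',150,0,406,280,3,'w1c')
s=status.sense();print(s['tool_pos'],s['tcp_rot'],s['ft_force'],s['qd'].round(1))"
```

```text
time: 2.0
tool_pos: [627.5, -234.9, 199.8]
tcp_rot: [-179.9, -0.0, 76.7]
ft_force: [-0.1, -0.0, -0.2]
finger_gap: 85.4
[ 627.39782519 -234.42478986  200.84972482] [-1.79932133e+02 -4.55688517e-03  7.67694594e+01] [ 0.19887741  0.0172531  -0.11516597] [ 0.6 -2.4  1.   0.  -0.1 -0.1]
```

View pics/w2b.png

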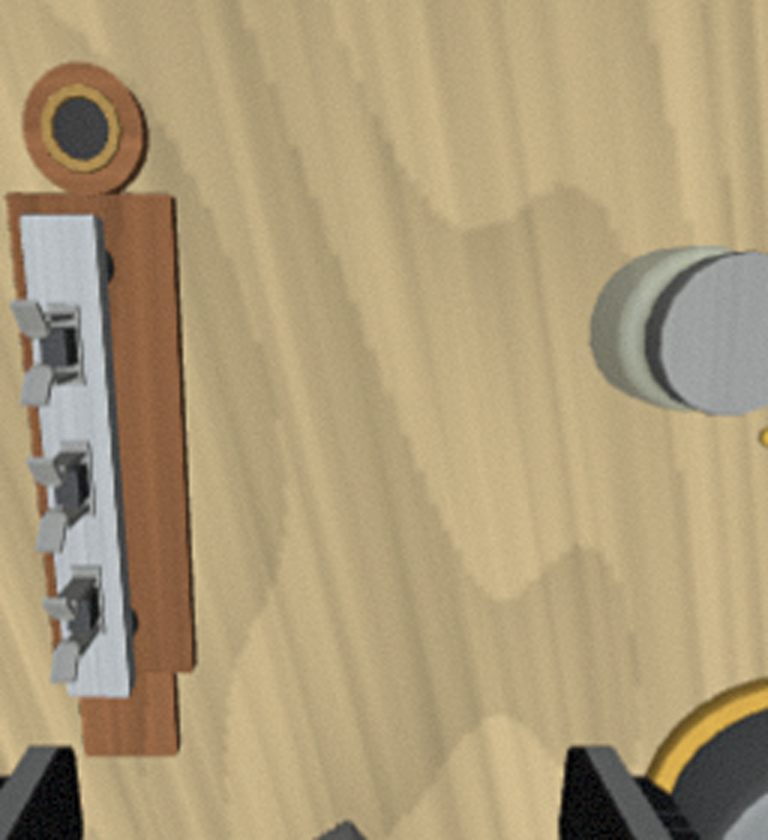

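View pics/w1c.png

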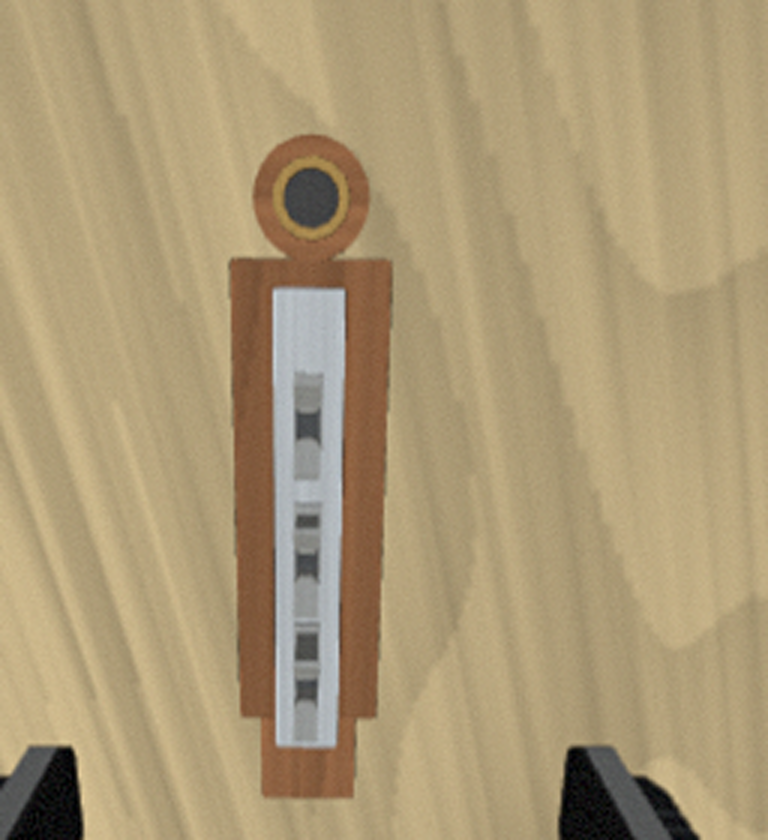

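Run:
```python
from h import *
A=load('w1');B=load('w2');u=lambda *p:un(p,150,0,3)
R={}
for n,a,b in [('eye',(311,197),(80,128)),('TL',(273,289),(21,215)),('TR',(345,289),(97,214)),('BL',(276,746),(68,697)),('BR',(338,746),(131,697)),
 ('lip0low',(308,480),(34,405)),('lip1low',(307,619),(50,552)),('lip2low',(307,740),(63,683)),('lip0up',(308,373),(24,300)),('lip1up',(307,503),(41,458))]:
    X,e=tri((A,u(*a)),(B,u(*b)));R[n]=X;print(n,X.round(1),np.round(e,1))
m=(R['TL']+R['TR']+R['BL']+R['BR'])/4;d=(R['TL']+R['TR']-R['BL']-R['BR'])/2
print('mid',m,'len',np.linalg.norm(d),'ang',np.degrees(np.arctan2(d[1],d[0])))
e=R['eye']-m;print('eye rel',e,np.linalg.norm(e[:2]),np.degrees(np.arctan2(e[1],e[0])))
```

```text
eye [577.4 -83.8  14.2] [0.1 0.1]
TL [ 558.9 -110.7   50.1] [0.1 0.1]
TR [ 581.9 -115.9   47.8] [0.3 0.3]
BL [ 518.7 -276.    50.7] [0.2 0.2]
BR [ 542.4 -281.2   51.1] [0.3 0.3]
lip0low [ 558.3 -166.    92.8] [0.1 0.1]
lip1low [ 547.6 -209.9   91.9] [0.1 0.1]
lip2low [ 537.3 -252.9   92.2] [0.4 0.4]
lip0up [ 564.9 -136.7   89.9] [1. 1.]
lip1up [ 554.2 -178.5   85.4] [3.9 3.9]
mid [ 550.48912765 -195.9605873    49.90335447] len 169.99833300037287 ang 76.44538531116416
eye rel [ 26.94153503 112.19372414 -35.66471401] 115.3831792183103 76.49700393889187
```

```bash
python3 -c "
from h import *
plan([500,95,185],94.6,8)"
```

```text
slide [[0.036,-0.025,0.002],[0.038,-0.023,0.002],[0.038,-0.022,0.002],[0.039,-0.021,0.002],[0.04,-0.019,0.002],[0.041,-0.017,0.002],[0.041,-0.016,0.002],[0.042,-0.014,0.002]] twist -0.039 left [-0.2 -0.3  0.2]
```

```bash
python3 -m crank '{"slide":[[0.036,-0.025,0.002],[0.038,-0.023,0.002],[0.038,-0.022,0.002],[0.039,-0.021,0.002],[0.04,-0.019,0.002],[0.041,-0.017,0.002],[0.041,-0.016,0.002],[0.042,-0.014,0.002]],"twist":[-0.039,-0.039,-0.039,-0.039,-0.039,-0.039,-0.039,-0.039]}'; python3 -m crank '{"slide":[[0,0,0],[0,0,0]],"twist":[0,0]}'
python3 -c "
from h import *
snap('wrist','w3')"
python3 -m crank '{"slide":[[0,0.03,0],[0,0.03,0],[0,0,0],[0,0,0]],"twist":[0,0,0,0]}'
python3 -c "
from h import *
snap('wrist','w4');crop('w3',150,60,406,330,3,'w3b');crop('w4',150,60,406,330,3,'w4b')"
```

```text
time: 2.85
tool_pos: [499.0, 97.0, 186.4]
tcp_rot: [179.9, 0.0, 94.8]
ft_force: [0.5, 1.3, 0.4]
finger_gap: 85.5
time: 3.05
tool_pos: [499.9, 96.4, 186.3]
tcp_rot: [179.9, 0.0, 94.8]
ft_force: [0.1, -0.5, -0.5]
finger_gap: 85.2
time: 3.5
tool_pos: [560.6, 99.3, 185.1]
tcp_rot: [-180.0, 0.0, 94.6]
ft_force: [0.0, -0.4, 0.8]
finger_gap: 85.5
```

View pics/w3b.png

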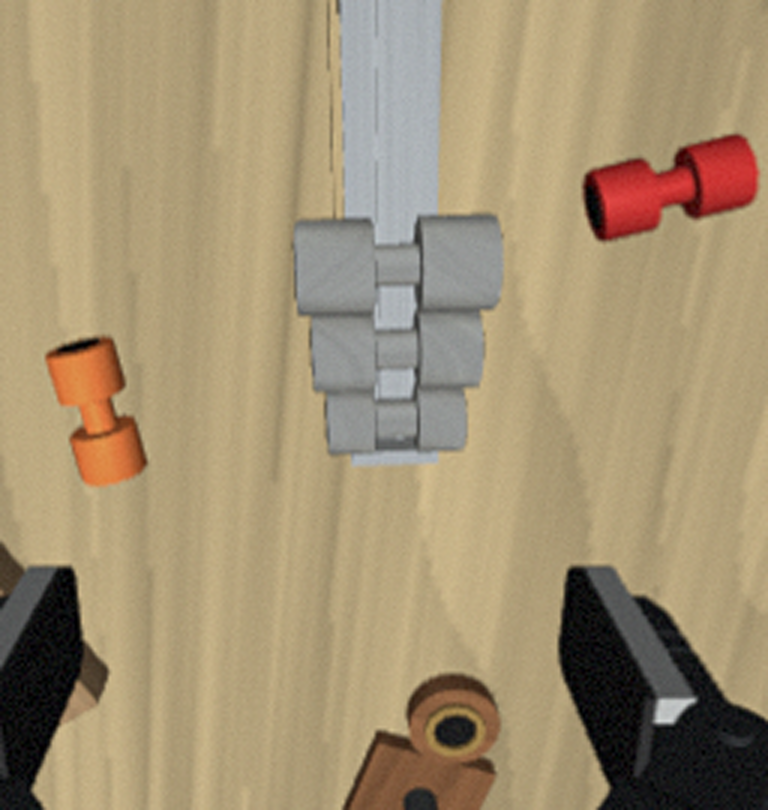

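View pics/w4b.png

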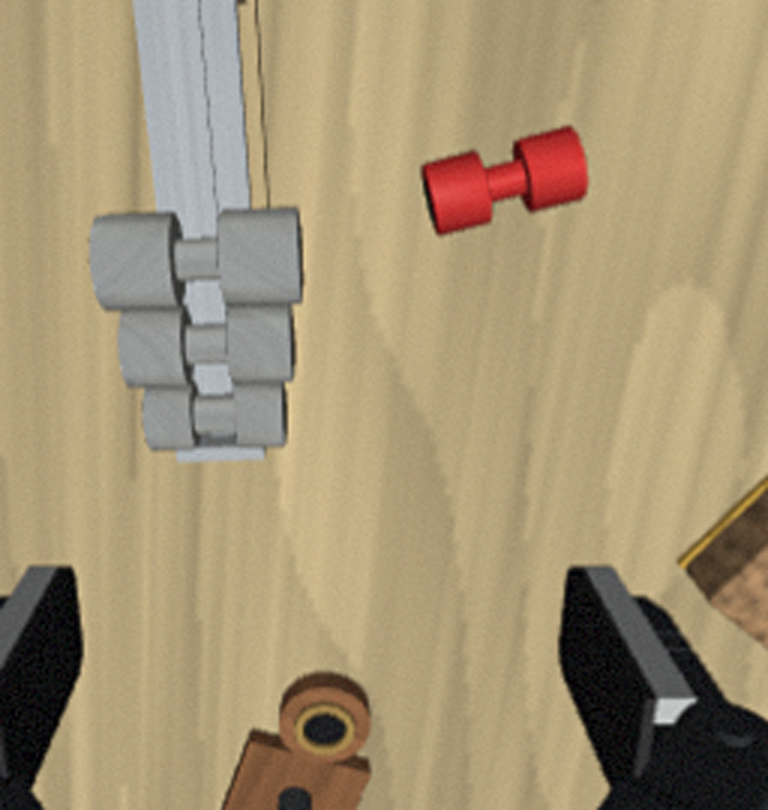

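The steel row runs small (397,419), medium (397,348), large (398,264) in w3b. Orange and red lie off the track. A closer crop will give the edges.

```bash
python3 -c "
from h import *
crop('w3',240,125,325,215,7,'w3c');crop('w4',172,125,257,215,7,'w4c')
a=cv2.imread('pics/w3c.png');b=cv2.imread('pics/w4c.png');cv2.imwrite('pics/w34c.png',np.hstack([a,b]))
print(a.shape)"
```

```text
(630, 595, 3)
```

View pics/w3c.png

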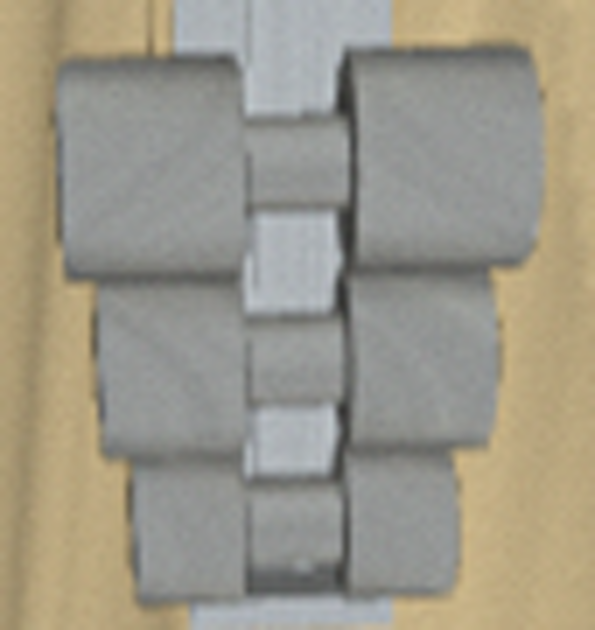

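View pics/w4c.png

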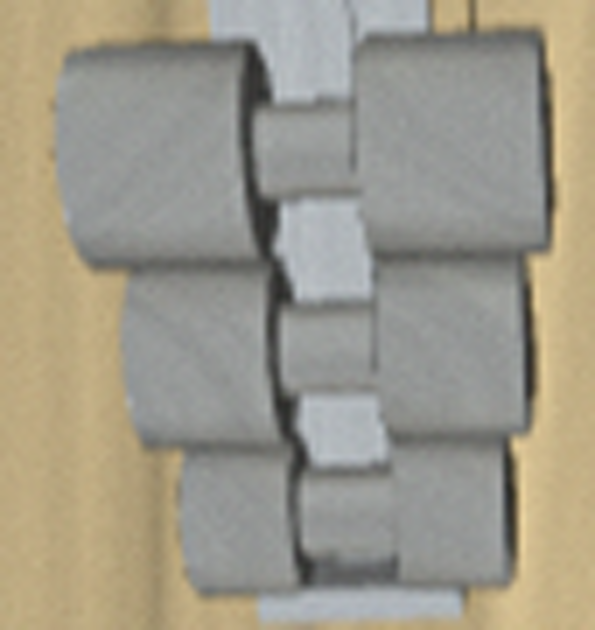

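Run:
```python
from h import *
A=load('w3');B=load('w4')
a=lambda *p:un(p,240,125,7); b=lambda *p:un(p,172,125,7)
P=[]
for n,R,xa,ya,xb,yb,ze in [('large',15,304.5,163,300,150,64.7),('med',13.5,301,361,323,348,61.2),('small',12,299.5,527,344,512,57.9)]:
    X,e=tri((A,a(xa,ya)),(B,b(xb,yb)))
    print(n,X.round(1),np.round(e,1),'axis z',round(X[2]-R,1),'exp',ze)
    for z in (X[2]-R,ze): print('   ',onz(A,a(xa-2,ya),z).round(1),onz(B,b(xb,yb),z).round(1))
# track dir from deck right/left edges in w3b
u=lambda *p:un(p,150,60,3); v=lambda *p:un(p,150,60,3)
# right deck edge w3b: (442,0)?(438,215); left (341,0),(346,215)
for q,w in [((341,0),(346,215)),((442,0),(438,215))]:
    print(onz(A,u(*q),53).round(1),onz(A,u(*w),49).round(1))
```

```text
large [520.8 137.6  78.5] [0.1 0.1] axis z 63.5 exp 64.7
    [522.2 135.   63.5] [518.7 134.6  63.5]
    [522.  135.3  64.7] [518.9 134.9  64.7]
med [524.  110.3  73.3] [0. 0.] axis z 59.8 exp 61.2
    [525.3 106.5  59.8] [522.3 106.4  59.8]
    [525.2 106.9  61.2] [522.5 106.8  61.2]
small [527.1  85.1  68.3] [0.3 0.3] axis z 56.3 exp 57.9
    [528.4  80.3  56.3] [525.9  80.8  56.3]
    [528.2  80.9  57.9] [526.   81.4  57.9]
[497.1 209.9  53. ] [504.6 147.1  49. ]
[526.8 212.5  53. ] [534.4 149.6  49. ]
```

```bash
python3 -c "
from h import *
plan([527.4,78.5,90],96.6,4)
plan([527.4,78.5,36],96.6,2,[527.4,78.5,90],96.6)"
```

```text
slide [[-0.005,-0.009,0.024],[-0.004,-0.008,0.024],[-0.005,-0.009,0.023],[-0.004,-0.009,0.024]] twist -0.009 left [ 0.4  0.1 -0.2]
slide [[0.0,0.0,0.027],[0.0,0.0,0.027]] twist -0.0 left [0. 0. 0.]
```

```bash
python3 -m crank '{"slide":[[-0.005,-0.009,0.024],[-0.004,-0.008,0.024],[-0.005,-0.009,0.023],[-0.004,-0.009,0.024],[0,0,0],[0,0,0]],"twist":[-0.009,-0.009,-0.009,-0.009,0,0]}'
python3 -c "
from h import *
snap('wrist','w5');crop('w5',80,60,432,384,2.2,'w5b');s=status.sense();print(s['tool_pos'],s['tcp_rot'])"
```

```text
time: 4.15
tool_pos: [526.9, 79.3, 91.0]
tcp_rot: [-180.0, -0.0, 96.8]
ft_force: [0.3, 0.1, 0.4]
finger_gap: 85.8
[528.07704932  79.56976367  91.96548453] [1.79879463e+02 3.61778818e-03 9.67713256e+01]
```

View pics/w5b.png

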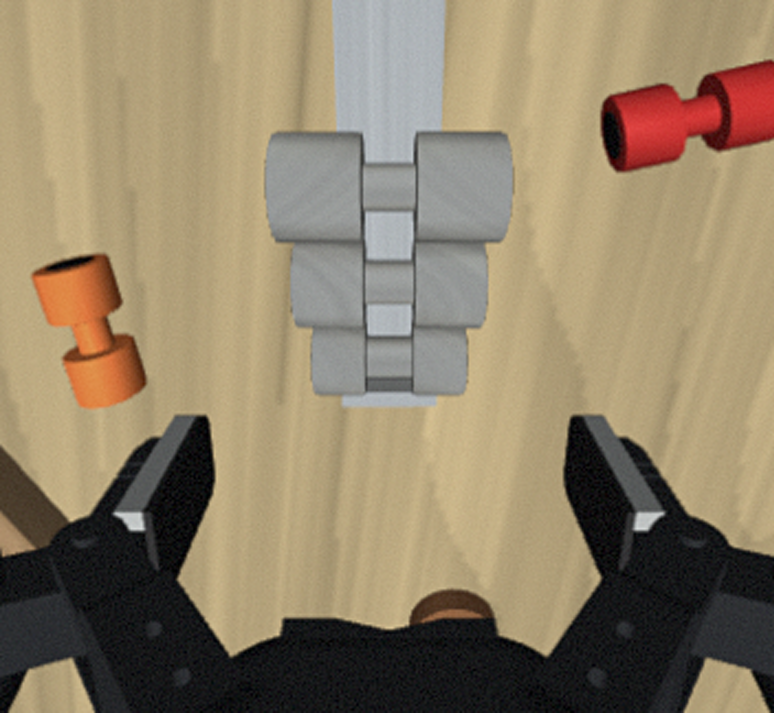

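The three sockets sit square and centred between the fingers, with the small at (389,360). I'll check that estimate against this third view.

```bash
python3 -c "
from h import *
d=load('w5')
for p,z in [((389.5,357),57.5),((389.5,283),61),((389.5,187),64.5)]: print(onz(d,un(p,80,60,2.2),z).round(1))
plan([527.3,78.3,36],96.6,4)"
```

```text
[527.5  81.6  57.5]
[524.5 106.8  61. ]
[521.1 135.2  64.5]
slide [[-0.0,-0.0,0.014],[-0.001,-0.0,0.014],[0.0,-0.001,0.014],[-0.0,0.0,0.014]] twist 0.001 left [ 0.1 -0.2  0. ]
```

```bash
python3 -m crank '{"slide":[[0,-0.001,0.014],[0,0,0.014],[0,0,0.014],[0,0,0.013]],"twist":[0,0,0,0]}'; python3 -m crank '{"slide":[[0,0,0],[0,0,0],[0,0,0],[0,0,0],[0,0,0],[0,0,0]],"twist":[0,0,0,0,0,0]}' 1 40;
python3 -c "
from h import *
snap('wrist','w6');crop('w6',80,60,432,384,2.2,'w6b')"
```

```text
time: 4.6
tool_pos: [525.6, 79.7, 33.5]
tcp_rot: [-179.9, -0.0, 96.8]
ft_force: [0.4, -0.1, -0.2]
finger_gap: 85.3
time: 5.2
tool_pos: [526.8, 79.6, 35.9]
tcp_rot: [179.9, 0.0, 96.8]
ft_force: [0.1, -0.1, 0.8]
finger_gap: 45.3
```

View pics/w6b.png

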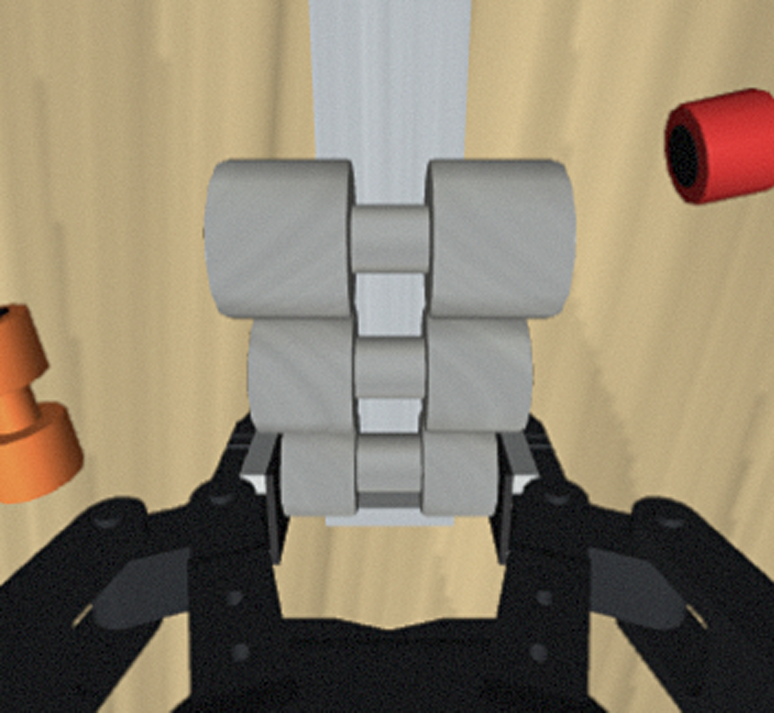

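```bash
python3 -m crank '{"slide":[[0,0,0],[0,0,-0.010],[0,0,-0.025],[0,0,-0.040],[0,0,-0.040],[0,0,0],[0,0,0]],"twist":[0,0,0,0,0,0,0]}' 1 100;
python3 -c "
from h import *
snap('wrist','w7');crop('w7',80,60,432,384,2.2,'w7b')
plan([561,-154,150],76.5,8)"
```

```text
time: 5.95
tool_pos: [527.1, 79.6, 152.0]
tcp_rot: [179.8, 0.0, 96.8]
ft_force: [0.3, -0.5, -1.6]
finger_gap: 44.6
slide [[-0.03,0.001,0.0],[-0.029,0.002,0.0],[-0.029,0.004,0.0],[-0.029,0.004,0.0],[-0.029,0.006,0.0],[-0.029,0.008,0.0],[-0.028,0.008,0.0],[-0.028,0.01,0.0]] twist 0.044 left [ 0.  -0.  -0.2]
```

View pics/w7b.png

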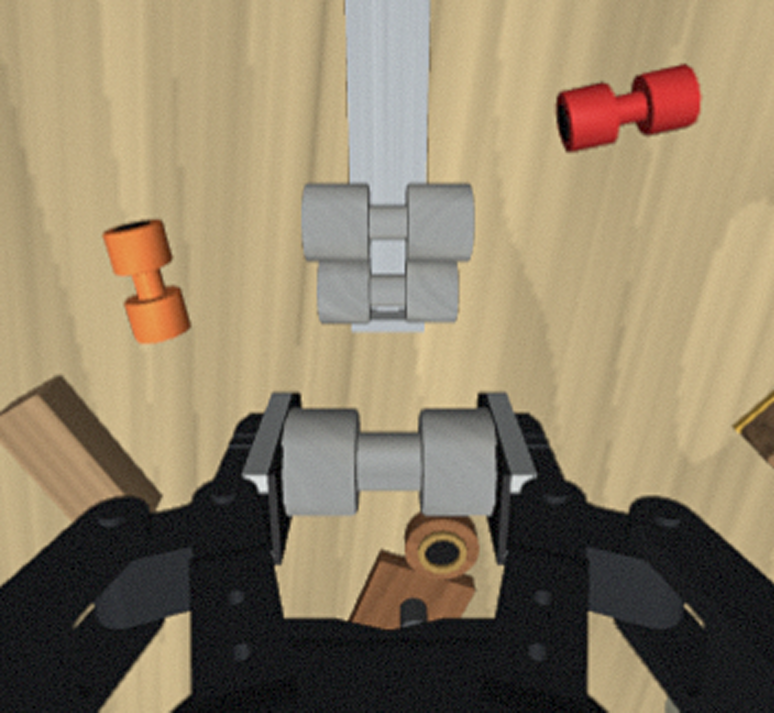

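The small is held at (389,461). Medium (388,289) and large (388,222) have rolled to the stop.

```bash
cat >> h.py <<'E'
def intool(d,p,zt):
    o,v=ray(d,p);R=Ro.from_euler('xyz',d['tcp_rot'],degrees=True).as_matrix()
    o=R.T@(o-d['tool_pos']);v=R.T@v; return o+v*(zt-o[2])/v[2]
E
python3 -c "
from h import *
d=load('w7')
print(intool(d,un((389,461),80,60,2.2),-21.5))
print(onz(d,un((388,290),80,60,2.2),59.5),onz(d,un((388,222),80,60,2.2),62.8))"
```

```text
[  2.26312137   0.69067569 -21.5       ]
[527.13092685  83.30494691  59.5       ] [523.74949873 111.50563401  62.8       ]
```

```bash
python3 -m crank '{"slide":[[-0.03,0.001,0],[-0.029,0.002,0],[-0.029,0.004,0],[-0.029,0.004,0],[-0.029,0.006,0],[-0.029,0.008,0],[-0.028,0.008,0],[-0.028,0.01,0]],"twist":[0.044,0.044,0.044,0.044,0.044,0.044,0.044,0.044]}'; python3 -m crank '{"slide":[[0,0,0.02],[0,0,0.02],[0,0,0],[0,0,0]],"twist":[0,0,0,0]}'
python3 -c "
from h import *
snap('wrist','w8');crop('w8',80,60,432,384,2.2,'w8b')
s=status.sense();print(s['tool_pos'],s['tcp_rot'],s['ft_force'])
plan([560.5,-154.3,80],76.5,2)"
```

```text
time: 6.8
tool_pos: [559.8, -154.6, 147.8]
tcp_rot: [-179.8, -0.0, 76.5]
ft_force: [0.3, -0.2, 0.2]
finger_gap: 44.8
time: 7.2
tool_pos: [559.8, -153.4, 108.6]
tcp_rot: [-179.8, -0.0, 76.7]
ft_force: [0.9, 0.8, -0.6]
finger_gap: 44.8
[ 560.86677826 -153.63213193  109.93472276] [-1.79919560e+02 -9.69320775e-03  7.66664745e+01] [ 0.35635231 -0.78598427 -0.56452359]
slide [[-0.0,-0.0,0.015],[-0.001,-0.0,0.015]] twist 0.001 left [-0.1  0.3  0.1]
```

View pics/w8b.png

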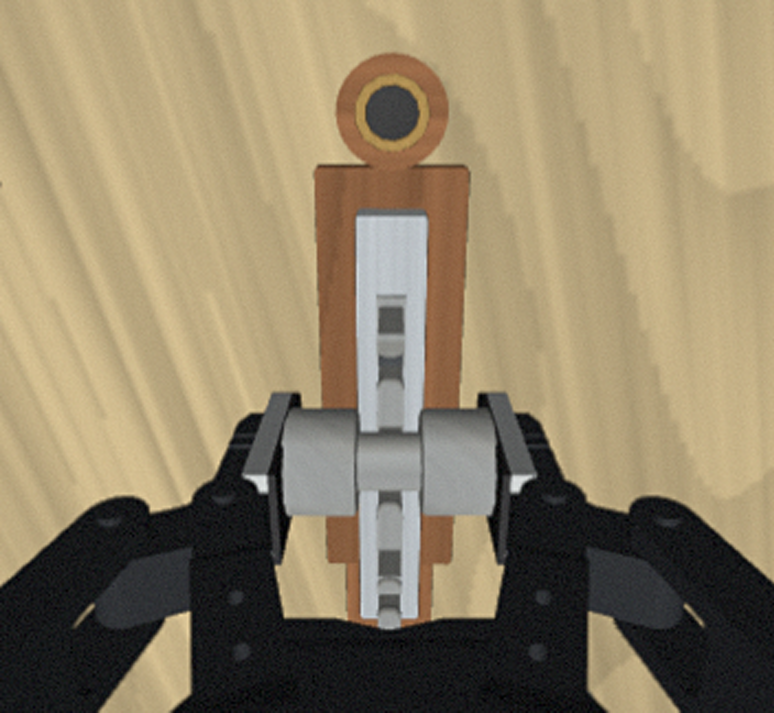

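```bash
python3 -c "
from h import *
d=load('w8')
q=lambda X:((proj(d,X)-[80,60]+.5)*2.2-.5).round(0)
for s in (-14,0,14): print(s,q([561+.2334*s,-152.2+.9724*s,90]))
print(q([577.4,-83.8,12]), q([561,-152.2,60]))
for s in (-59,-31): print(s,q([561+.2334*s,-152.2+.9724*s,90]))"
```

```text
-14 [390. 425.]
0 [390. 382.]
14 [390. 338.]
[391. 113.] [390. 340.]
-59 [389. 548.]
-31 [390. 473.]
```

```bash
python3 -m crank '{"slide":[[-0.001,0,0.015],[0,0,0.014],[0,0,0.007],[0,0,0],[0,0,0]],"twist":[0.003,0,0,0,0]}'
python3 -m crank '{"slide":[[0,0,0.003],[0,0,0.003],[0,0,0]],"twist":[0,0,0]}'
```

```text
time: 7.75
tool_pos: [560.9, -154.8, 74.0]
tcp_rot: [-180.0, -0.0, 76.5]
ft_force: [-0.9, -0.0, -1.0]
finger_gap: 44.5
time: 8.05
tool_pos: [560.9, -154.9, 68.0]
tcp_rot: [-180.0, -0.0, 76.5]
ft_force: [0.8, -0.2, -0.4]
finger_gap: 44.4
```

Axis is now at about 89.5. I'll press on in small steps, watching the force.

```bash
for i in 1 2; do python3 -m crank '{"slide":[[0,0,0.002],[0,0,0]],"twist":[0,0]}' | egrep 'tool|ft|time'; done
```

```text
time: 8.25
tool_pos: [561.3, -154.8, 66.4]
ft_force: [0.5, 1.3, -1.3]
time: 8.45
tool_pos: [561.9, -154.8, 65.1]
ft_force: [-0.1, 2.4, 6.2]
```

```bash
for i in 1 2; do python3 -m crank '{"slide":[[0,0,0.002],[0,0,0]],"twist":[0,0]}' | egrep 'tool|ft|time'; done
```

```text
time: 8.65
tool_pos: [562.5, -155.0, 63.6]
ft_force: [2.1, 2.6, 6.2]
time: 8.85
tool_pos: [562.6, -155.0, 61.9]
ft_force: [-0.3, 2.5, 8.7]
```

```bash
for i in 1 2; do python3 -m crank '{"slide":[[0,0,0.002],[0,0,0]],"twist":[0,0]}' | egrep 'tool|ft|time'; done
```

```text
time: 9.05
tool_pos: [562.7, -155.1, 60.1]
ft_force: [-0.2, 3.6, 10.5]
time: 9.25
tool_pos: [562.9, -155.1, 58.4]
ft_force: [0.3, 2.8, 11.3]
```

```bash
python3 -m crank '{"slide":[[0,0,0.002],[0,0,0]],"twist":[0,0]}' | egrep 'tool|ft|time'
```

```text
time: 9.45
tool_pos: [562.9, -155.1, 56.6]
ft_force: [-1.0, 3.6, 12.5]
```

```bash
python3 -m crank '{"slide":[[0,0,0.0015],[0,0,0]],"twist":[0,0]}' | egrep 'tool|ft|time'
```

```text
time: 9.65
tool_pos: [563.0, -155.1, 55.3]
ft_force: [-1.7, 3.6, 14.0]
```

```bash
python3 -m crank '{"slide":[[0.001,0,0.0015],[0,0,0]],"twist":[0,0]}' | egrep 'tool|ft|time'
```

```text
time: 9.85
tool_pos: [563.2, -154.7, 53.9]
ft_force: [-2.8, 0.6, 15.1]
```

```bash
python3 -m crank '{"slide":[[0.001,0,0.0015],[0,0,0]],"twist":[0,0]}'
```

```text
time: 10.05
tool_pos: [563.3, -154.3, 52.6]
tcp_rot: [179.8, 0.1, 76.5]
ft_force: [-3.9, -1.1, 16.7]
finger_gap: 44.7
```

```bash
python3 -m crank '{"slide":[[0,0,0.0015],[0,0,0]],"twist":[0,0]}'
```

```text
time: 10.25
tool_pos: [563.3, -154.4, 51.0]
tcp_rot: [179.8, 0.1, 76.5]
ft_force: [-1.7, -1.0, 7.7]
finger_gap: 44.8
```

```bash
python3 -m crank '{"slide":[[0,0,0.0015],[0,0,0]],"twist":[0,0]}'
```

```text
time: 10.45
tool_pos: [563.2, -154.3, 48.8]
tcp_rot: [179.8, 0.1, 76.5]
ft_force: [-0.7, -2.2, 10.1]
finger_gap: 44.4
```

```bash
python3 -m crank '{"slide":[[0,0,0.0015],[0,0,0]],"twist":[0,0]}'
```

```text
time: 10.65
tool_pos: [563.2, -154.4, 47.4]
tcp_rot: [179.8, 0.1, 76.5]
ft_force: [-1.4, -1.9, 11.1]
finger_gap: 44.7
```

Clicked: the force fell from 16.7 to 7.7 N and then rose about 1 N/mm, and the heights agree with home. I'll ease up, release and lift.

```bash
python3 -m crank '{"slide":[[0,0,-0.003],[0,0,-0.003],[0,0,0],[0,0,0]],"twist":[0,0,0,0]}';python3 -m crank '{"slide":[[0,0,0],[0,0,0],[0,0,0],[0,0,0]],"twist":[0,0,0,0]}' 0 40; python3 -m crank '{"slide":[[0,0,-0.015],[0,0,-0.04],[0,0,-0.045],[0,0,0],[0,0,0]],"twist":[0,0,0,0,0]}'
python3 -c "
from h import *
snap('wrist','w9');crop('w9',80,60,432,384,2.2,'w9b')
s=status.sense();print(s['tool_pos'],s['tcp_rot'],s['ft_force'])"
```

```text
time: 11.05
tool_pos: [562.8, -154.1, 52.5]
tcp_rot: [179.8, 0.1, 76.5]
ft_force: [2.3, -4.4, 5.3]
finger_gap: 44.9
time: 11.45
tool_pos: [561.0, -152.7, 50.7]
tcp_rot: [-179.9, -0.0, 76.5]
ft_force: [-0.5, 0.3, 0.2]
finger_gap: 85.1
time: 11.95
tool_pos: [563.1, -153.5, 154.5]
tcp_rot: [179.7, 0.0, 76.5]
ft_force: [0.1, -0.0, -0.2]
finger_gap: 85.4
[ 561.88058599 -153.06325621  152.39013083] [1.79911553e+02 7.52345506e-03 7.64815897e+01] [-0.89998992 -0.23164658 -1.31866187]
```

View pics/w9b.png

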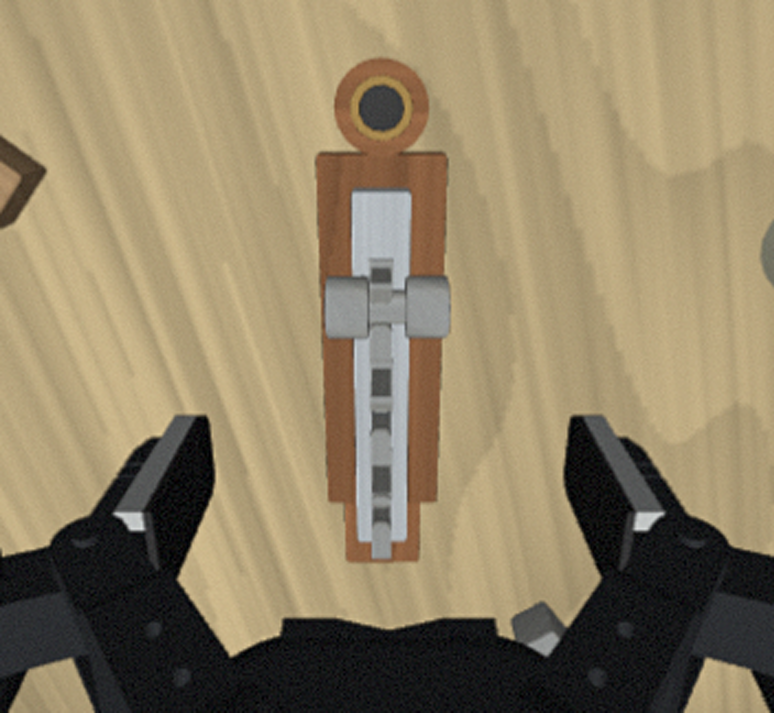

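The small socket's waist sits between clip 0's jaws at (388,307), displaced right by about 3 mm of play. I'll refine the rail axis.

```bash
python3 -c "
from h import *
d=load('w9');u=lambda *p:un(p,80,60,2.2)
print('eye',onz(d,u(381,108),12).round(1),'lip0',onz(d,u(381.5,365),90).round(1),'lip1',onz(d,u(381.5,461),90).round(1),'lip2',onz(d,u(381.5,556),90).round(1))
print('small',onz(d,u(388,307),75).round(1))
plan([527.3,81,150],96.6,8)"
```

```text
eye [577.4 -83.9  12. ] lip0 [ 557.6 -168.2   90. ] lip1 [ 547.9 -208.3   90. ] lip2 [ 536.9 -253.1   90. ]
small [ 564.  -152.2   75. ]
slide [[0.027,-0.011,0.0],[0.028,-0.01,0.001],[0.029,-0.008,-0.0],[0.028,-0.008,0.0],[0.029,-0.006,0.0],[0.029,-0.005,0.001],[0.03,-0.003,0.0],[0.029,-0.002,0.0]] twist -0.044 left [-0.3  0.2 -0.4]
```

```bash
python3 -m crank '{"slide":[[0.027,-0.011,0],[0.028,-0.01,0.001],[0.029,-0.008,0],[0.028,-0.008,0],[0.029,-0.006,0],[0.029,-0.005,0.001],[0.03,-0.003,0],[0.029,-0.002,0]],"twist":[-0.044,-0.044,-0.044,-0.044,-0.044,-0.044,-0.044,-0.044]}'; python3 -m crank '{"slide":[[0,0,0.03],[0,0,0.03],[0,0,0],[0,0,0]],"twist":[0,0,0,0]}'
python3 -c "
from h import *
snap('wrist','w10');crop('w10',80,60,432,384,2.2,'w10b')
s=status.sense();print(s['tool_pos'],s['tcp_rot'],s['ft_force'])"
```

```text
time: 12.8
tool_pos: [525.7, 82.0, 147.6]
tcp_rot: [-179.8, -0.0, 96.8]
ft_force: [0.4, 0.6, -1.0]
finger_gap: 85.4
time: 13.2
tool_pos: [525.9, 80.7, 88.2]
tcp_rot: [-179.8, -0.0, 96.6]
ft_force: [0.2, -0.1, -0.5]
finger_gap: 85.5
[527.22639502  80.69546077  89.71614652] [-1.79964403e+02 -1.92581819e-03  9.66313001e+01] [0.64461266 0.283912   0.50777121]
```

View pics/w10b.png

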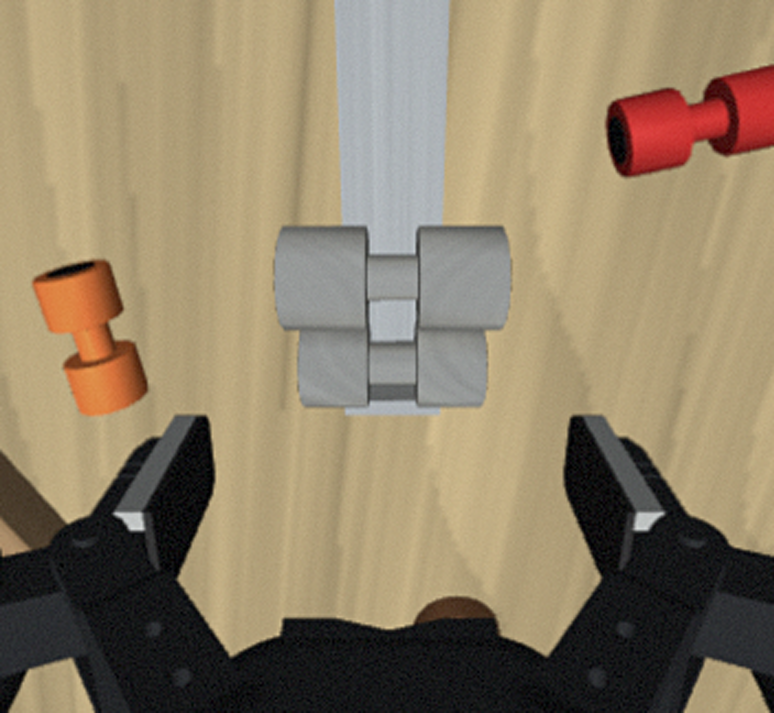

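Medium (steel, 393,362) is at the stop, with the larger one behind at (392,277). Checking, then descending.

```bash
python3 -c "
from h import *
d=load('w10');print(onz(d,un((393,363),80,60,2.2),59.5).round(1),onz(d,un((392,277),80,60,2.2),62.8).round(1))"
python3 -m crank '{"slide":[[0,0,0.013],[0,0.001,0.013],[0,0,0.013],[0,0,0.012],[0,0,0]],"twist":[0,0,0,0,0]}'; python3 -m crank '{"slide":[[0,0,0],[0,0,0],[0,0,0],[0,0,0],[0,0,0]],"twist":[0,0,0,0,0]}' 1 40
```

```text
[527.3  83.4  59.5] [523.7 111.6  62.8]
time: 13.75
tool_pos: [526.2, 80.8, 35.5]
tcp_rot: [-179.7, -0.0, 96.6]
ft_force: [-0.7, -0.1, -0.4]
finger_gap: 85.3
time: 14.25
tool_pos: [529.0, 81.0, 39.1]
tcp_rot: [179.9, 0.0, 96.6]
ft_force: [1.1, 0.3, 3.0]
finger_gap: 53.0
```

```bash
python3 -m crank '{"slide":[[0,0,0],[0,0,-0.010],[0,0,-0.025],[0,0,-0.040],[0,0,-0.037],[0,0,0],[0,0,0]],"twist":[0,0,0,0,0,0,0]}' 1 100;
python3 -c "
from h import *
snap('wrist','w11');crop('w11',80,60,432,384,2.2,'w11b')"
```

```text
time: 14.95
tool_pos: [528.9, 81.0, 151.6]
tcp_rot: [179.9, 0.0, 96.6]
ft_force: [-0.5, -0.0, -2.0]
finger_gap: 52.5
```

View pics/w11b.png

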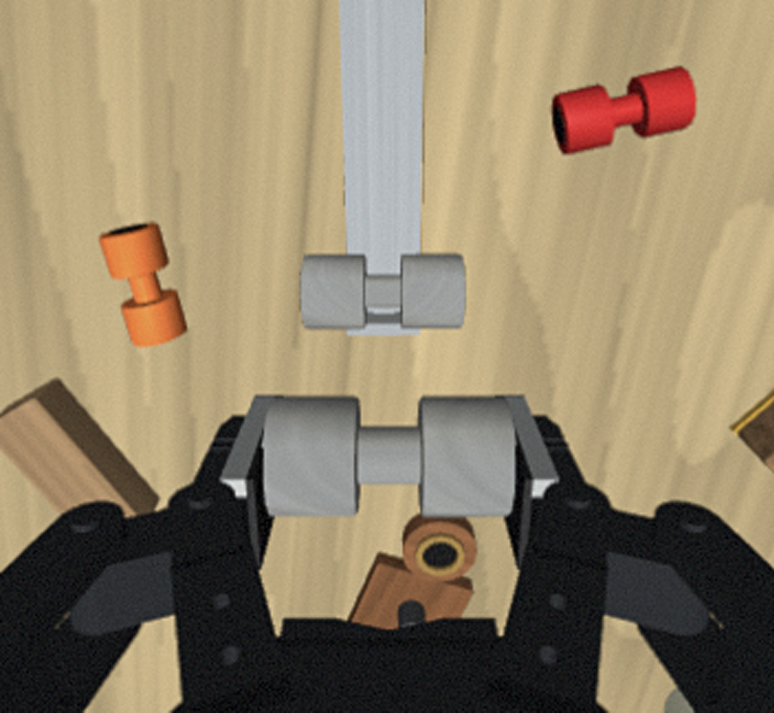

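```bash
python3 -c "
from h import *
d=load('w11');o=intool(d,un((389,456),80,60,2.2),-21.3);print(o)
print('large',onz(d,un((383,290),80,60,2.2),61).round(1))
a=np.radians(76.5);t=np.array([550.5,-196])-o[0]*np.array([np.cos(a),np.sin(a)])+np.array([np.sin(a),-np.cos(a)])*(-1.5-o[1]);print(t)
plan([t[0],t[1],150],76.5,9)"
```

```text
[  3.45309087   0.68974636 -21.3       ]
large [526.8  85.1  61. ]
[ 547.56464845 -198.84649556]
slide [[-0.031,-0.001,-0.0],[-0.031,-0.001,-0.0],[-0.031,0.001,-0.0],[-0.032,0.003,-0.0],[-0.03,0.003,-0.0],[-0.031,0.005,-0.0],[-0.031,0.006,-0.0],[-0.03,0.007,-0.0],[-0.03,0.008,-0.0]] twist 0.039 left [-0.2 -0.3  0.2]
```

```bash
python3 -m crank '{"slide":[[-0.031,-0.001,0],[-0.031,-0.001,0],[-0.031,0.001,0],[-0.032,0.003,0],[-0.03,0.003,0],[-0.031,0.005,0],[-0.031,0.006,0],[-0.03,0.007,0]],"twist":[0.039,0.039,0.039,0.039,0.039,0.039,0.039,0.039]}'; python3 -m crank '{"slide":[[-0.029,0.008,0.01],[0,0,0.03],[0,0,0.03],[0,0,0],[0,0,0],[0,0,0]],"twist":[0.039,0,0,0,0,0]}'
python3 -c "
from h import *
snap('wrist','w12');crop('w12',80,60,432,384,2.2,'w12b')
for i in range(3):
  s=status.sense();print(s['tool_pos'],s['tcp_rot'],s['ft_force'])
plan([547.7,-198.2,74],76.5,1)"
```

```text
time: 15.8
tool_pos: [544.6, -168.2, 147.7]
tcp_rot: [-179.8, -0.0, 78.7]
ft_force: [0.5, 0.2, -0.7]
finger_gap: 52.8
time: 16.4
tool_pos: [547.1, -196.8, 78.6]
tcp_rot: [-179.8, -0.0, 76.5]
ft_force: [-0.0, -0.1, -1.2]
finger_gap: 52.2
[ 547.43696836 -196.94713584   79.19576073] [-1.79848533e+02 -2.66747689e-02  7.65459903e+01] [ 0.41028291 -0.73704296 -2.2783487 ]
[ 547.43696836 -196.94713584   79.19576073] [-1.79848533e+02 -2.66747689e-02  7.65459903e+01] [ 0.41028291 -0.73704296 -2.2783487 ]
[ 547.43696836 -196.94713584   79.19576073] [-1.79848533e+02 -2.66747689e-02  7.65459903e+01] [ 0.41028291 -0.73704296 -2.2783487 ]
slide [[-0.001,0.001,0.005]] twist 0.001 left [-0.5 -0.  -0.2]
```

View pics/w12b.png

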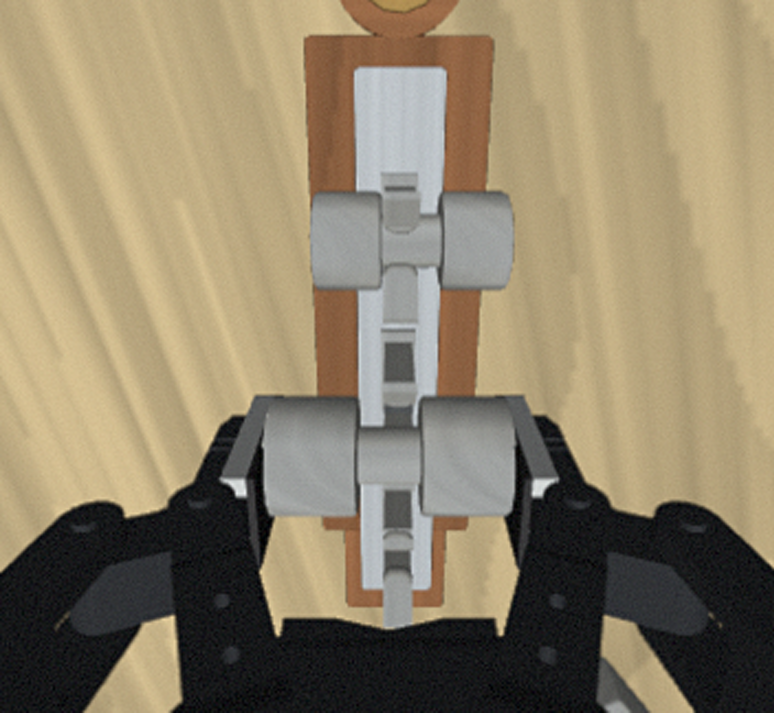

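Small is seated in clip 0 at (410,240). Medium's waist at (389,456) is about 2 mm left of the jaws (400), so I'll correct 1 mm right and lower it.

```bash
python3 -m crank '{"slide":[[-0.001,0.001,0.004],[0,0,0.004],[0,0,0.003],[0,0,0]],"twist":[0,0,0,0]}';python3 -m crank '{"slide":[[0,0,0.002],[0,0,0]],"twist":[0,0]}'
```

```text
time: 16.85
tool_pos: [548.8, -198.4, 68.6]
tcp_rot: [-179.9, -0.0, 76.5]
ft_force: [-0.4, 0.8, -0.6]
finger_gap: 52.8
time: 17.05
tool_pos: [549.6, -198.5, 67.6]
tcp_rot: [180.0, -0.0, 76.5]
ft_force: [0.3, 2.2, 0.6]
finger_gap: 52.1
```

```bash
for i in 1 2; do python3 -m crank '{"slide":[[0,0,0.002],[0,0,0]],"twist":[0,0]}' | egrep 'tool|ft|time'; done
```

```text
time: 17.25
tool_pos: [549.9, -198.6, 65.9]
ft_force: [1.1, 3.4, 5.4]
time: 17.45
tool_pos: [550.2, -198.8, 64.2]
ft_force: [1.3, 2.7, 5.2]
```

```bash
for i in 1 2; do python3 -m crank '{"slide":[[0,0,0.002],[0,0,0]],"twist":[0,0]}' | egrep 'tool|ft|time'; done
```

```text
time: 17.65
tool_pos: [550.2, -198.8, 62.4]
ft_force: [1.2, 3.4, 7.8]
time: 17.85
tool_pos: [550.3, -198.9, 60.7]
ft_force: [-0.3, 3.6, 10.6]
```

```bash
for i in 1 2; do python3 -m crank '{"slide":[[0.001,0,0.002],[0,0,0]],"twist":[0,0]}' | egrep 'tool|ft|time'; done
```

```text
time: 18.05
tool_pos: [551.0, -198.6, 59.2]
ft_force: [-0.2, 1.0, 10.1]
time: 18.25
tool_pos: [551.4, -198.3, 57.5]
ft_force: [-0.4, -1.5, 11.4]
```

```bash
python3 -m crank '{"slide":[[0,0,0.002],[0,0,0]],"twist":[0,0]}' | egrep 'tool|ft|time'
```

```text
time: 18.45
tool_pos: [552.0, -198.5, 55.9]
ft_force: [1.6, -1.9, 11.2]
```

```bash
python3 -m crank '{"slide":[[0,0,0.0015],[0,0,0]],"twist":[0,0]}' | egrep 'tool|ft|time'
```

```text
time: 18.65
tool_pos: [551.8, -198.5, 54.5]
ft_force: [0.5, -2.2, 12.4]
```

```bash
python3 -m crank '{"slide":[[0,0,0.0015],[0,0,0]],"twist":[0,0]}' | egrep 'tool|ft|time'
```

```text
time: 18.85
tool_pos: [551.4, -198.3, 52.1]
ft_force: [2.1, -1.2, 7.1]
```

```bash
for i in 1 2; do python3 -m crank '{"slide":[[0,0,0.0015],[0,0,0]],"twist":[0,0]}' | egrep 'tool|ft|time'; done
```

```text
time: 19.05
tool_pos: [551.4, -198.3, 50.6]
ft_force: [0.8, -3.1, 8.4]
time: 19.25
tool_pos: [551.4, -198.4, 49.3]
ft_force: [1.3, -2.0, 9.7]
```

```bash
python3 -m crank '{"slide":[[0,0,0.0015],[0,0,0]],"twist":[0,0]}' | egrep 'tool|ft|time'
```

```text
time: 19.45
tool_pos: [551.4, -198.3, 47.9]
ft_force: [-0.1, -1.3, 10.2]
```

Home as well. Release, lift and look.

```bash
python3 -m crank '{"slide":[[0,0,-0.003],[0,0,-0.003],[0,0,0],[0,0,0]],"twist":[0,0,0,0]}';python3 -m crank '{"slide":[[0,0,0],[0,0,0],[0,0,0],[0,0,0]],"twist":[0,0,0,0]}' 0 40; python3 -m crank '{"slide":[[0,0,-0.015],[0,0,-0.04],[0,0,-0.045],[0,0,0],[0,0,0]],"twist":[0,0,0,0,0]}'
python3 -c "
from h import *
snap('wrist','w13');crop('w13',80,60,432,384,2.2,'w13b')
s=status.sense();print(s['tool_pos'],s['tcp_rot'],s['ft_force'])
plan([527,82.7,150],96.6,10)"
```

```text
time: 19.85
tool_pos: [551.4, -198.3, 53.5]
tcp_rot: [179.7, 0.1, 76.5]
ft_force: [3.3, -4.2, 5.6]
finger_gap: 52.8
time: 20.25
tool_pos: [549.1, -196.5, 51.2]
tcp_rot: [-179.9, -0.0, 76.5]
ft_force: [-0.5, 0.0, -0.9]
finger_gap: 85.4
time: 20.75
tool_pos: [551.2, -197.4, 155.0]
tcp_rot: [179.7, 0.1, 76.5]
ft_force: [0.2, 0.5, -0.9]
finger_gap: 85.7
[ 550.01124721 -196.88010859  152.88950179] [1.79913972e+02 1.64664379e-02 7.65381284e+01] [-0.0968792  -0.34990632 -1.41077416]
slide [[0.027,-0.009,0.0],[0.027,-0.008,0.001],[0.027,-0.006,-0.0],[0.027,-0.006,0.0],[0.028,-0.005,0.0],[0.028,-0.004,0.001],[0.028,-0.003,0.0],[0.028,-0.002,0.0],[0.028,-0.001,0.001],[0.028,-0.0,-0.0]] twist -0.035 left [-0.4 -0.4  0.1]
```

View pics/w13b.png

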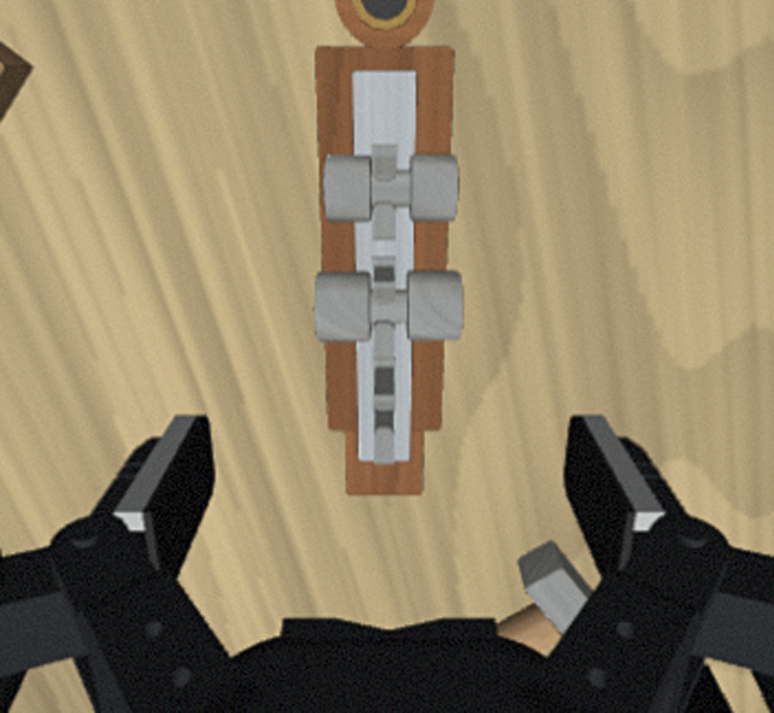

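Small (390,188) and medium (390,305) are both between their jaws. Now the large.

```bash
python3 -m crank '{"slide":[[0.027,-0.009,0],[0.027,-0.008,0.001],[0.027,-0.006,0],[0.027,-0.006,0],[0.028,-0.005,0],[0.028,-0.004,0.001],[0.028,-0.003,0],[0.028,-0.002,0]],"twist":[-0.035,-0.035,-0.035,-0.035,-0.035,-0.035,-0.035,-0.035]}'; python3 -m crank '{"slide":[[0.028,-0.001,0.001],[0.029,0,0],[0,0,0.03],[0,0,0.03],[0,0,0],[0,0,0]],"twist":[-0.035,-0.035,0,0,0,0]}'
python3 -c "
from h import *
snap('wrist','w14');crop('w14',80,60,432,384,2.2,'w14b')
s=status.sense();print(s['tool_pos'],s['tcp_rot'],s['ft_force'])"
```

```text
time: 21.6
tool_pos: [530.1, 28.6, 148.1]
tcp_rot: [-179.8, -0.0, 92.7]
ft_force: [0.7, 0.5, 0.0]
finger_gap: 85.6
time: 22.2
tool_pos: [525.6, 84.1, 87.7]
tcp_rot: [-179.8, -0.0, 96.6]
ft_force: [0.8, 0.6, 0.5]
finger_gap: 85.2
[526.92705719  84.07655805  89.19847343] [-1.79960411e+02 -3.82009562e-03  9.65724243e+01] [-0.94058617  0.04822729  0.8030516 ]
```

View pics/w14b.png

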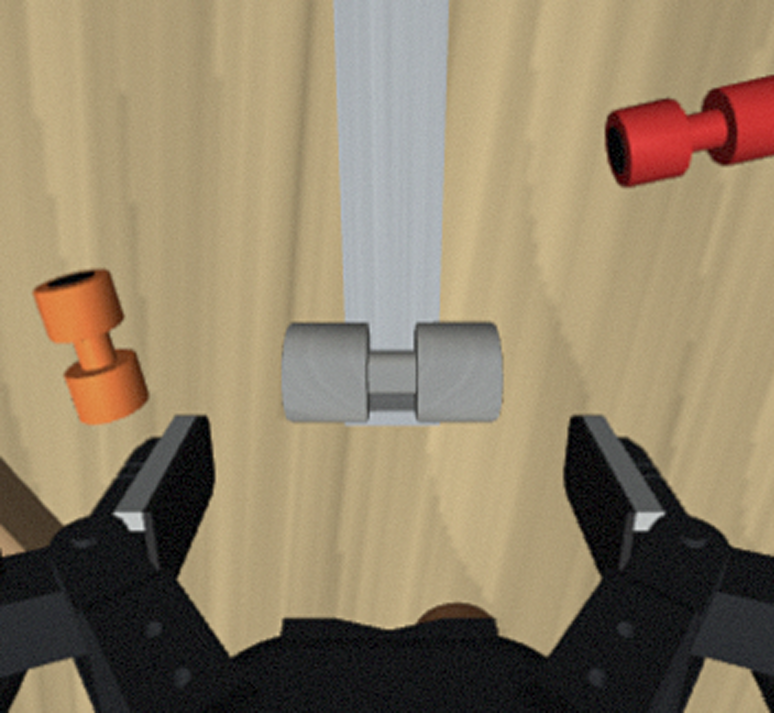

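Large is at (392,372), centred between the fingers.

```bash
python3 -m crank '{"slide":[[0,0,0.013],[0,0,0.013],[0,0,0.013],[0,0,0.010],[0,0,0]],"twist":[0,0,0,0,0]}'; python3 -m crank '{"slide":[[0,0,0],[0,0,0],[0,0,0],[0,0,0],[0,0,0]],"twist":[0,0,0,0,0]}' 1 40
```

```text
time: 22.75
tool_pos: [525.2, 84.1, 37.4]
tcp_rot: [-179.8, -0.0, 96.6]
ft_force: [-0.1, -0.3, 0.2]
finger_gap: 85.1
time: 23.25
tool_pos: [527.5, 84.3, 40.4]
tcp_rot: [179.9, 0.0, 96.6]
ft_force: [1.0, -0.1, 2.1]
finger_gap: 61.5
```

```bash
python3 -m crank '{"slide":[[0,0,0],[0,0,-0.010],[0,0,-0.025],[0,0,-0.040],[0,0,-0.035],[0,0,0],[0,0,0]],"twist":[0,0,0,0,0,0,0]}' 1 100;
python3 -c "
from h import *
snap('wrist','w15');crop('w15',80,60,432,384,2.2,'w15b')"
```

```text
time: 23.95
tool_pos: [527.5, 84.2, 151.0]
tcp_rot: [179.9, 0.0, 96.6]
ft_force: [0.7, 0.1, -2.9]
finger_gap: 60.8
```

View pics/w15b.png

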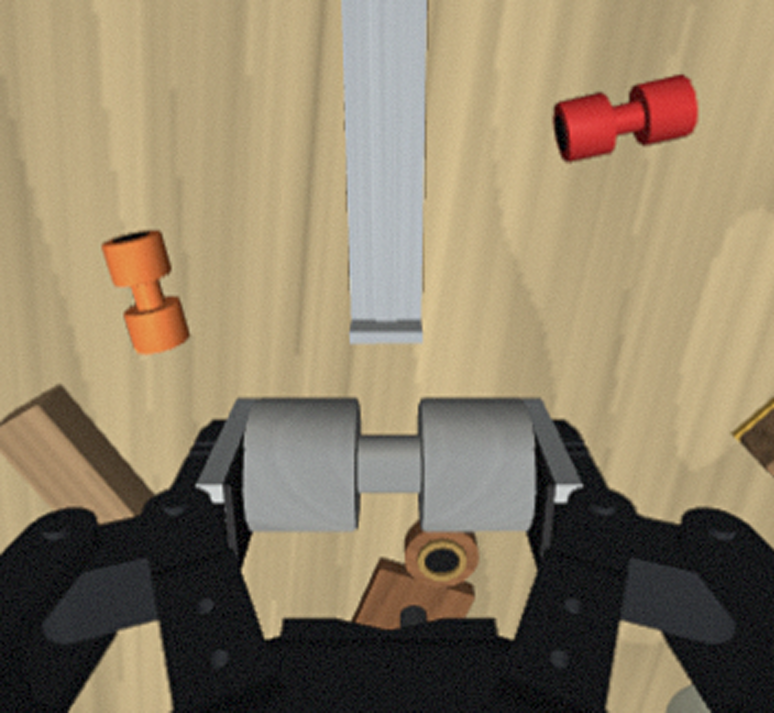

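```bash
python3 -c "
from h import *
d=load('w15');o=intool(d,un((389,464.5),80,60,2.2),-21.3);print(o)
a=np.radians(76.5);t=np.array([540,-239.8])-(o[0]-.4)*np.array([np.cos(a),np.sin(a)])+np.array([np.sin(a),-np.cos(a)])*(-2.2-o[1]);print(t)
plan([t[0],t[1],150],76.5,10)"
```

```text
[  1.1932439   0.6916407 -21.3      ]
[ 537.00307645 -239.89628639]
slide [[-0.032,-0.003,-0.0],[-0.033,-0.001,-0.0],[-0.032,-0.001,-0.0],[-0.033,0.001,-0.0],[-0.032,0.002,-0.0],[-0.032,0.003,-0.0],[-0.032,0.004,-0.0],[-0.032,0.005,-0.001],[-0.032,0.007,0.0],[-0.032,0.007,0.0]] twist 0.035 left [ 0.3  0.3 -0.4]
```

```bash
python3 -m crank '{"slide":[[-0.032,-0.003,0],[-0.033,-0.001,0],[-0.032,-0.001,0],[-0.033,0.001,0],[-0.032,0.002,0],[-0.032,0.003,0],[-0.032,0.004,0],[-0.032,0.005,0]],"twist":[0.035,0.035,0.035,0.035,0.035,0.035,0.035,0.035]}'; python3 -m crank '{"slide":[[-0.032,0.007,0],[-0.032,0.007,0.01],[0,0,0.03],[0,0,0.03],[0,0,0],[0,0,0],[0,0,0]],"twist":[0.035,0.035,0,0,0,0,0]}'
python3 -c "
from h import *
snap('wrist','w16');crop('w16',80,60,432,384,2.2,'w16b')
s=status.sense();print(s['tool_pos'],s['tcp_rot'],s['ft_force'])
plan([537.0,-239.9,74],76.5,1)"
```

```text
time: 24.8
tool_pos: [533.5, -175.3, 147.3]
tcp_rot: [-179.8, -0.1, 80.5]
ft_force: [0.5, -0.1, -1.6]
finger_gap: 60.4
time: 25.5
tool_pos: [536.2, -239.4, 77.8]
tcp_rot: [-179.8, -0.1, 76.5]
ft_force: [1.7, -0.4, -2.0]
finger_gap: 60.6
[ 536.25760124 -239.47181301   78.23439045] [-1.79840851e+02 -4.37876150e-02  7.65439764e+01] [ 0.78470372  0.33500615 -1.92965337]
slide [[-0.0,0.001,0.004]] twist 0.001 left [-0.2 -0.2 -0.2]
```

View pics/w16b.png

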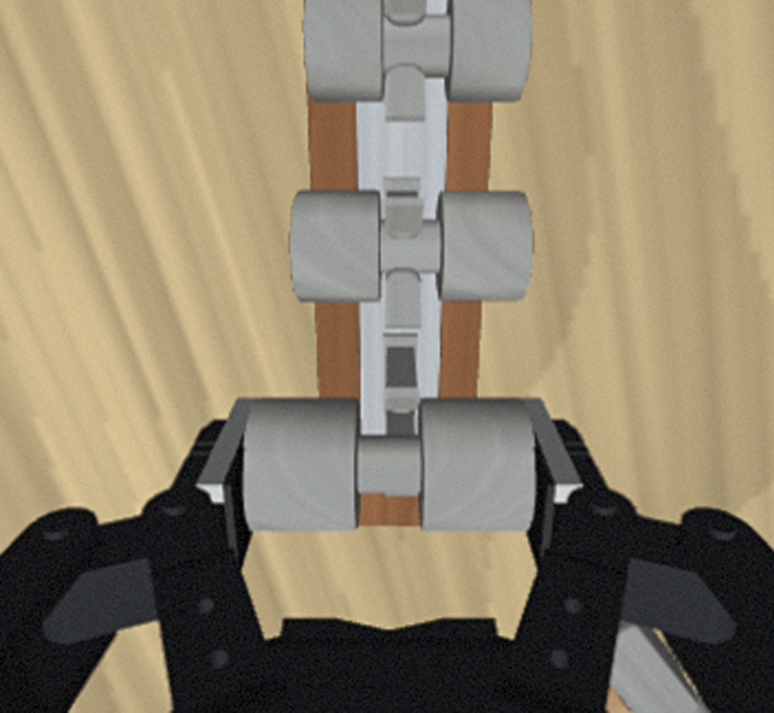

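Large's waist (389,465) over clip 2 is about 2.9 mm left of the jaws. I'll shift right 1 mm and lower it.

```bash
python3 -m crank '{"slide":[[0,0.001,0.004],[0,0,0.004],[0,0,0.002],[0,0,0]],"twist":[0,0,0,0]}';python3 -m crank '{"slide":[[0,0,0.002],[0,0,0]],"twist":[0,0]}'
```

```text
time: 25.95
tool_pos: [537.7, -240.0, 69.0]
tcp_rot: [-179.9, -0.0, 76.5]
ft_force: [0.4, -0.8, -1.8]
finger_gap: 60.8
time: 26.15
tool_pos: [538.6, -240.2, 68.0]
tcp_rot: [180.0, -0.0, 76.5]
ft_force: [0.8, 1.8, -0.2]
finger_gap: 60.1
```

```bash
for i in 1 2; do python3 -m crank '{"slide":[[0,0,0.002],[0,0,0]],"twist":[0,0]}' | egrep 'tool|ft|time'; done
```

```text
time: 26.35
tool_pos: [538.8, -240.3, 66.3]
ft_force: [1.5, 2.3, 3.3]
time: 26.55
tool_pos: [538.9, -240.3, 64.2]
ft_force: [1.0, 3.4, 5.4]
```

```bash
for i in 1 2; do python3 -m crank '{"slide":[[0,0,0.002],[0,0,0]],"twist":[0,0]}' | egrep 'tool|ft|time'; done
```

```text
time: 26.75
tool_pos: [538.7, -240.3, 62.3]
ft_force: [0.0, 4.2, 6.3]
time: 26.95
tool_pos: [538.9, -240.4, 60.5]
ft_force: [-0.5, 4.7, 8.7]
```

Side force is +4 N along y, so I'll nudge along +x tool as before.

```bash
for i in 1 2; do python3 -m crank '{"slide":[[0.001,0,0.002],[0,0,0]],"twist":[0,0]}' | egrep 'tool|ft|time'; done
```

```text
time: 27.15
tool_pos: [539.6, -240.1, 59.1]
ft_force: [1.4, 2.4, 8.4]
time: 27.35
tool_pos: [539.9, -239.8, 57.4]
ft_force: [-0.6, -0.6, 10.5]
```

```bash
python3 -m crank '{"slide":[[0,0,0.0015],[0,0,0]],"twist":[0,0]}' | egrep 'tool|ft|time'
```

```text
time: 27.55
tool_pos: [540.2, -240.0, 56.2]
ft_force: [0.6, -0.7, 11.1]
```

```bash
python3 -m crank '{"slide":[[0,0,0.0015],[0,0,0]],"twist":[0,0]}' | egrep 'tool|ft|time'
```

```text
time: 27.75
tool_pos: [540.4, -240.0, 54.9]
ft_force: [-0.0, 0.0, 12.6]
```

```bash
python3 -m crank '{"slide":[[0,0,0.0015],[0,0,0]],"twist":[0,0]}' | egrep 'tool|ft|time'
```

```text
time: 27.95
tool_pos: [540.4, -240.0, 53.6]
ft_force: [0.0, -0.1, 14.5]
```

```bash
python3 -m crank '{"slide":[[0,0,0.001],[0,0,0]],"twist":[0,0]}' | egrep 'tool|ft|time'
```

```text
time: 28.15
tool_pos: [540.4, -240.1, 52.7]
ft_force: [-0.3, -0.2, 13.7]
```

```bash
python3 -m crank '{"slide":[[0,0,0.001],[0,0,0]],"twist":[0,0]}' | egrep 'tool|ft|time'
```

```text
time: 28.35
tool_pos: [540.0, -239.8, 50.9]
ft_force: [2.4, -1.8, 5.6]
```

Clicked. Confirming with a slight further push.

```bash
for i in 1 2; do python3 -m crank '{"slide":[[0,0,0.0015],[0,0,0]],"twist":[0,0]}' | egrep 'tool|ft|time'; done
```

```text
time: 28.55
tool_pos: [540.0, -239.9, 49.2]
ft_force: [2.2, -1.2, 7.3]
time: 28.75
tool_pos: [540.1, -239.8, 47.9]
ft_force: [1.0, -0.2, 9.9]
```

```bash
python3 -m crank '{"slide":[[0,0,0.001],[0,0,0]],"twist":[0,0]}' | egrep 'tool|ft|time'; python3 -m crank '{"slide":[[0,0,-0.003],[0,0,-0.002],[0,0,0],[0,0,0]],"twist":[0,0,0,0]}';python3 -m crank '{"slide":[[0,0,0],[0,0,0],[0,0,0],[0,0,0]],"twist":[0,0,0,0]}' 0 40; python3 -m crank '{"slide":[[0,0,-0.015],[0,0,-0.04],[0,0,-0.045],[0,0,0],[0,0,0]],"twist":[0,0,0,0,0]}'
python3 -c "
from h import *
snap('wrist','w17');crop('w17',80,0,432,300,2.2,'w17b')"
```

```text
time: 28.95
tool_pos: [540.1, -239.9, 47.0]
ft_force: [1.0, -1.1, 9.1]
time: 29.35
tool_pos: [540.0, -239.8, 51.6]
tcp_rot: [179.8, 0.1, 76.5]
ft_force: [3.6, -2.8, 5.1]
finger_gap: 60.7
time: 29.75
tool_pos: [538.2, -238.2, 49.7]
tcp_rot: [-179.9, -0.0, 76.5]
ft_force: [0.9, -1.0, -0.3]
finger_gap: 85.4
time: 30.25
tool_pos: [540.2, -239.2, 153.5]
tcp_rot: [179.7, 0.1, 76.5]
ft_force: [0.1, -0.5, -1.0]
finger_gap: 85.4
```

View pics/w17b.png

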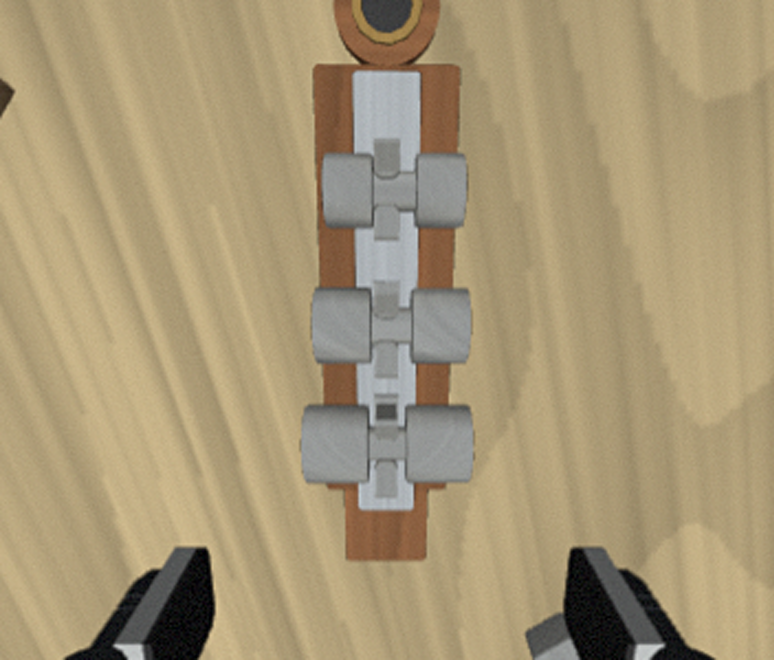

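All three waists lie between jaws: small (394,190), medium (391,326), large (387,443). I'll take a side view to check the seated heights, plus a scene view.

```bash
python3 -m crank '{"slide":[[0,0.045,0],[0,0.045,0],[0,0.04,0],[0,0,0],[0,0,0],[0,0,0]],"twist":[0,0,0,0,0,0]}'
python3 -c "
from h import *
snap('wrist','w18');crop('w18',0,20,256,290,3,'w18b');snap('scene','s2');crop('s2',130,150,350,250,3.6,'s2b')"
```

```text
time: 30.9
tool_pos: [664.0, -268.3, 149.2]
tcp_rot: [-179.9, -0.0, 76.5]
ft_force: [-0.0, 0.4, -0.4]
finger_gap: 85.4
```

View pics/w18b.png

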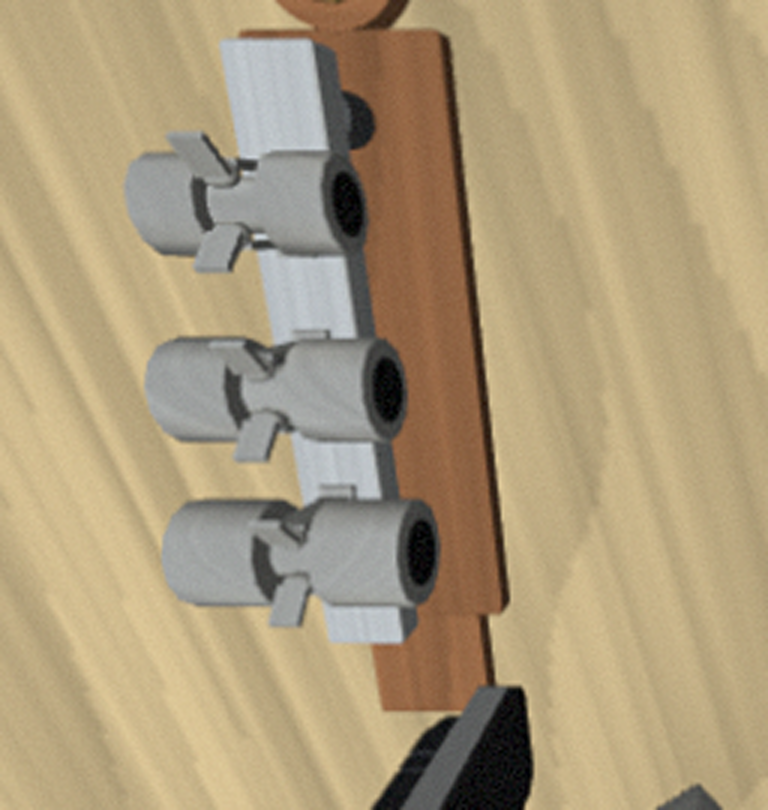

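View pics/s2b.png

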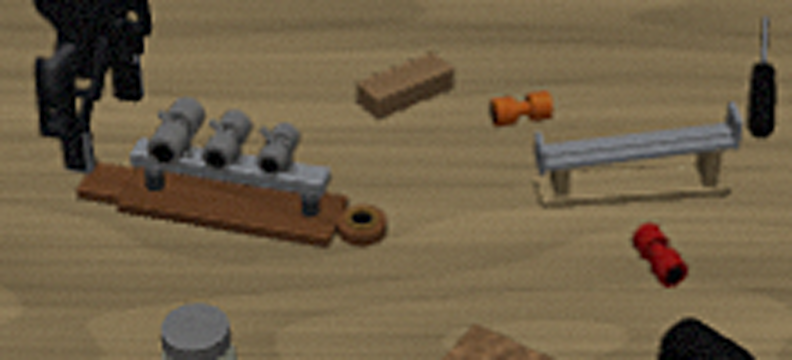

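```bash
python3 -c "
from h import *
A=load('w17');B=load('w18');a=np.radians(76.5);ax=np.array([np.sin(a),-np.cos(a),0]);u=np.array([np.cos(a),np.sin(a),0])
for n,h,xl,xr,y,p in [('s',23,324,467,190,(346,205)),('m',27,313,470,326,(386,390)),('l',31,303,473,443,(421,551))]:
    c=onz(A,un(((xl+xr)/2,y),80,0,2.2),80)
    o,v=ray(B,un(p,0,20,3)); t=((c+ax*h-o)@ax)/(v@ax); X=o+v*t-ax*h
    rel=X-np.array([550.5,-196,75]);print(n,X.round(1),'along',(rel@u).round(1),'across',(rel@ax).round(1),'dz',rel[2].round(1))
"
```

```text
s [ 563.9 -152.8   76. ] along 45.2 across 2.9 dz 1.0
m [ 552.3 -195.9   75.4] along 0.5 across 1.8 dz 0.4
l [ 540.8 -239.1   74.8] along -44.1 across 0.6 dz -0.2
```

```bash
python3 -c "
from bench import hand_in,status
print(status.sense()['time']);print(hand_in())"
```

```text
31.0
the job is handed in; nothing more can be done
None
```

All three sockets are clicked into the rail in size order. The small one is in the clip at the round-tongue end, the medium in the middle and the large at the square end. I handed in at 31 s of the 64 s allowed.

- **Clicks:** Each click showed as a clear force drop:

| Socket | Force before click (N) | Force after (N) |
|---|---|---|
| small | 16.7 | 7.7 |
| medium | 12.4 | 7.1 |
| large | 13.7 (peak 14.5) | 5.6 |

  I then pushed each one a few millimetres more, and the force rose by roughly 1 N/mm, which is what a seated socket on the springs should do. By force, the rail sank an estimated 11 to 12 mm at most, well short of its 18 mm limit. I had no direct reading of it.

- **Final positions:** The last two-view check put the socket centres within 1 mm of their seat positions, both along the rail and in height. Across the rail, the large is off by 0.6 mm, the medium by 1.8 mm and the small by 2.9 mm. The small is close to the end of its 3 mm of play.

- **Disagreements:** The small measured 1 mm high, which is within the camera error. My first rough bearing for the track was 94.6°, and the wrist camera gave 96.6°, which I used.

- **Other objects:** I did not reach for any other object, including the orange and red look-alikes. The final scene crop shows the look-alikes, offcut and screwdriver in place; I did not check every bystander one by one. The gripper was clear of everything at hand-in.

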